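Stack the washed tray and its cover on the loaded parts tray

TASK

The washed parts tray and the flat-topped cover lie on two sloping drying stands. Stack the empty tray on the loaded tray that stands on the bench, then put the cover on top; match the cut-off corners each time so that every skirt drops fully home over the rim below. Set them down gently, without dropping them, and leave the loaded tray and the other things on the bench where they stand.

Things in the scene. Friction and masses are not known exactly. Their poses are not given: they have to be found in the camera images.
- base_c (a point): Centre (12 mm above the underside) of the loaded tray: grey, 24 mm high, two gold discs in it, free on the bench, 0.3 kg. Skirt 88 x 60 mm, 10 mm high; body above it 86 x 58 mm; both corners at the +x end cut at 45 degrees over 14 mm. A shoulder lies 18 mm up; on it a rim 6 mm high, 77 x 49 mm at its foot, 74 x 46 mm at the top, same corners. x: along the length to the cut corners; z up.
- tray_c (a point): Centre (12 mm above its underside) of the empty tray, 90 g, same shape and axes as the loaded tray. Hollow below: its skirt (inside 80 x 52 mm, 8 mm deep) fits over the rim of the tray below with 1.5 mm play a side and rests on the shoulder, 18 mm higher than that tray; it will not go home the wrong way round. Lies on a slope of 30 degrees, cut corners uphill.
- cover_c (a point): Centre (8 mm above its underside) of the cover: grey, closed flat top, 16 mm high, 70 g, outline, cut corners and axes as the trays. Its skirt (inside 80 x 52 mm, 12 mm deep) fits over a tray's rim with 1.5 mm play a side and rests on the shoulder, its underside 18 mm above that tray's underside. Lies on a slope of 30 degrees, cut corners downhill.
- stand_tray: Fixed aluminium drying stand of the empty tray: sloping plate 96 x 40 mm, 30 degrees to level, rising to the stand's +x, with a lip 9 mm high at the low end, on a foot 86 x 48 mm. The tray overhangs the plate by 10 mm on each long side. Origin: centre of the foot's underside; the middle of the plate's upper face is 32 mm above it; z up.
- stand_cover: Fixed drying stand of the cover: same shape, size, origin and axes as the other stand.
- loupe: Bystander: black eye loupe, 35 mm across, 34 mm high; origin at the middle of its underside.
- parts_tin: Bystander: round white lidded tin, 50 mm across, 21 mm high; origin at the middle of its underside.
- case_ring: Bystander: steel ring, 43 mm across, 14 mm high; origin at the middle of its underside.
Mind the look-alikes: they are no part of the job. Leave any brown look-alike of the part that bears cover_c alone.

How it is judged:
By the outcome, as a careful person would: the job done as asked, in the order asked, and still so for the second after the job is handed in, with the robot touching nothing.
It also fails if it takes over 58 s, if anything falls off the work surface, if the arm or the gripper's body presses on something with over 40 N, if the wrist force passes 120 N, or if a joint passes its speed limit or range.

ROBOT

A 6-joint arm with a two-finger parallel gripper is mounted at the origin on a cart in front of the work surface, level with it; the furniture and walls round the work are solid. World frame = base frame: x ahead of the robot, y to its left, z up, the work surface at z = 0. Lengths are in m, angles in rad, forces in N, time in s.
With the tool pointing down it reaches from about 0.375 to 0.975 m from the base axis. Payload 3.8 kg.
Tool frame: the origin (TCP) lies midway between the tips of the shut fingers; the grasp point (between the pads) lies r.grip_point_offset behind it (r.grip_point_offset is the distance from the TCP to the grasp point, in m); z points along the fingers, x is the direction in which the jaws open and shut, and the axes are right-handed (so a half turn about z gives the same grasp; the last joint's range is limited). The gripper opens to 85 mm and grips with 20 to 120 N. Pads are 22 mm wide; open, the fingers measure 114 mm over their backs; the gripper's body (76 mm by 85 mm) begins 54 mm behind the grasp point. The pads swing forward as they close: fully open they stand 13 mm farther back than shut.
Start: joints at [1.098, 0.264, 1.604, -0, 1.274, -0.037], TCP at [0.285, 0.612, 0.231] pointing down, gripper open.
Joint ranges: [-2.63, 2.63], [-0.94, 2.18], [0.31, 2.57], [-1.31, 4.45], [0, 2.66], [-2.55, 2.55]. Speed limits (rad/s): [2.57, 2.57, 3.14, 3.14, 3.14, 3.14].

INTERFACE

Orientations are given as a 3x3 rotation matrix whose columns are the frame's x, y, z axes.
In Python, from workcell import r, imaging gives the robot as it stands.
- The arm moves only by the tool carry_out, never from a script. Its argument "targets" is a list of rows, each an object of numbers: "tx", "ty", "tz": the shift along the tool's x, y, z in cm; "spin": the turn about the tool's z in degrees. In form: [{"tx": .., "ty": .., "tz": .., "spin": ..}, ...]. A call has 1 to 10 rows; each row shifts and turns the pose as measured when the row begins, along the tool's axes as they then stand; what a row does not reach is not made up. A row lasts 1/8 s, in which the tool goes at most 62.5 mm and 10.7 degrees, less where a joint would pass 70% of its speed; a pose out of reach is approached as far as the arm can. A call is refused whole if a number of a shift passes 6.25 or a number of a turn 10.7, either way. A call with a gripper value outside its range is refused whole. "hand" is the opening, from 0 (shut) to 1 (fully open), set as the call begins (left out, the last holds). The fingers move at their own pace and stop on an object; "grip_force" is the grip in N (left out, the last holds). Time passes only in rows, so rows that do not move let the fingers close. It gives the time, the measured TCP pose, the force and the opening at its end, in the units of the state.
- r.sense(): the state, without advancing time (a new reading comes with each control period).
- imaging.get_image(name): name is "side" or "top" or "wrist"; returns the picture (480x640x3 uint8, red, green, blue); there is no depth.
- imaging.camera_model(name): a dict with "fx", "fy", "cx", "cy" (pixels), "k1" (the pictures are not rectified: a ray, as slopes to the right and down, at radius r is drawn at 1 + k1 r^2 times it, then the intrinsics apply), "pose" (4x4, takes a point from camera to world coordinates). Camera axes: x right, y down, z forward; pixel columns grow to the right and rows downward; lengths in m; the calibration is good to about 2 mm. A picture is of the moment at which its call begins: read the wrist's pose just before it. camera_model takes no time and is no camera call; for the wrist camera it gives the pose at the moment of the call.
- r.close_job(): hands the job in, once; it reports no verdict.
The state is a dict: "t": time; "joint_pos": joint angles; "qvel": joint speeds; "tau": joint torques, N m; "ee_pos": TCP position; "orientation": TCP orientation; "contact_force": force on the tool from outside, world axes, zero at the start; "wrist_torque": the same for the moment, N m; "grip_width": finger opening in m.
Only numpy, scipy, OpenCV 4.12 (cv2) and the standard library are available. Lean on these libraries where they do the work, as an engineer would, in place of code of your own. Each camera call takes 0.05 s, during which the arm holds its last target.

## Working session

There is one attempt and no reset: what is moved stays moved. The work goes in short steps, Python scripts to look and compute and a tool call to move; the robot and the scene stay as the last step left them, time stands still between calls to the robot, and variables do not carry over. Pictures are saved under pics/ and viewed, and the job is handed in when it is done.

Besides the shell and the picture viewer there is one more tool, called after "Request:" as name([rows], argument=value, ...), one row to a line, values as JSON. carry_out: Moves the arm, as the interface text tells. Its arguments: {"type":"object","properties":{"targets":{"type":"array"},"hand":{"type":"number"},"grip_force":{"type":"number"}},"required":["targets"]}

```bash
ls; mkdir -p pics; python3 - <<'E'
from workcell import r, imaging
import cv2,numpy as np
print(r.sense()); print(r.grip_point_offset)
for n in ["top","side","wrist"]:
    print(n,imaging.camera_model(n))
    cv2.imwrite(f"pics/{n}0.png",imaging.get_image(n)[:,:,::-1])
E
```

```text
pics
{'t': 0.0, 'joint_pos': array([ 1.09807501e+00,  2.64769324e-01,  1.60538445e+00,  1.46629942e-05,
        1.27371191e+00, -3.69258978e-02]), 'qvel': array([ 0.00079864, -0.00022386,  0.00060113,  0.00111495,  0.00095283,
       -0.00021061]), 'tau': array([-1.18496168e-04, -5.15123677e+01, -3.67306530e+01, -1.83762777e-04,
        1.30942982e-02, -2.56528648e-05]), 'ee_pos': array([0.2846145 , 0.61124489, 0.2299455 ]), 'orientation': array([[ 4.22134322e-01,  9.06532689e-01, -1.04741807e-03],
       [ 9.06530450e-01, -4.22135610e-01, -2.01736845e-03],
       [-2.27096292e-03, -9.79159113e-05, -9.99997417e-01]]), 'contact_force': array([ 0.58441533, -0.42523613, -0.37684131]), 'wrist_torque': array([-0.0234118 , -0.03844881, -0.02071164]), 'grip_width': 0.08521053349054626}
0.0187
top {'fx': 454.2713600226472, 'fy': 454.2713600226472, 'cx': 318.23598971202284, 'cy': 252.77732008296542, 'k1': 0.0007012684315818554, 'pose': array([[-0.02413597, -0.9964009 ,  0.08125701,  0.46792062],
       [-0.99964069,  0.02500242,  0.00966234, -0.09665343],
       [-0.01165918, -0.08099461, -0.
[... 165 characters left out ...]
4, 'cy': 232.58776700612376, 'k1': -0.01767084616397066, 'pose': array([[-0.87327157, -0.2905843 ,  0.39109786,  0.20686298],
       [-0.48720149,  0.51153837, -0.70778754,  0.50149658],
       [ 0.00561038, -0.8086342 , -0.58828502,  0.56034421],
       [ 0.        ,  0.        ,  0.        ,  1.        ]])}
wrist {'fx': 413.43343504098243, 'fy': 413.43343504098243, 'cx': 308.8926869644548, 'cy': 243.8934556330578, 'k1': -0.0988775511550207, 'pose': array([[ 0.42204406,  0.85701423,  0.29564407,  0.20803463],
       [ 0.90657314, -0.39825632, -0.1397034 ,  0.647282  ],
       [-0.00198568,  0.32698396, -0.9450278 ,  0.37186753],
       [ 0.        ,  0.        ,  0.        ,  1.        ]])}
```

View pics/top0.png

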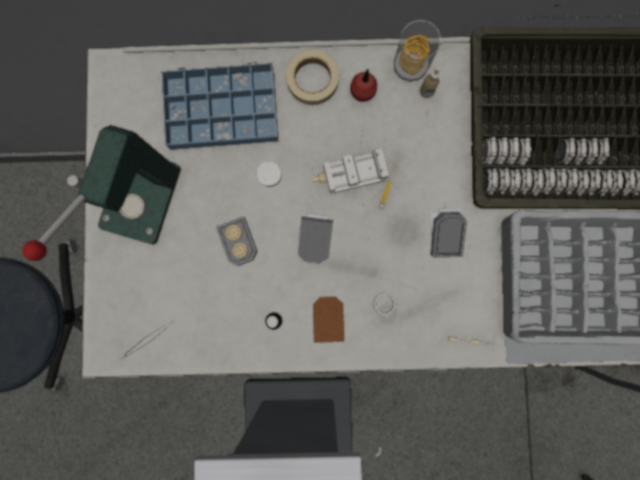

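View pics/side0.png

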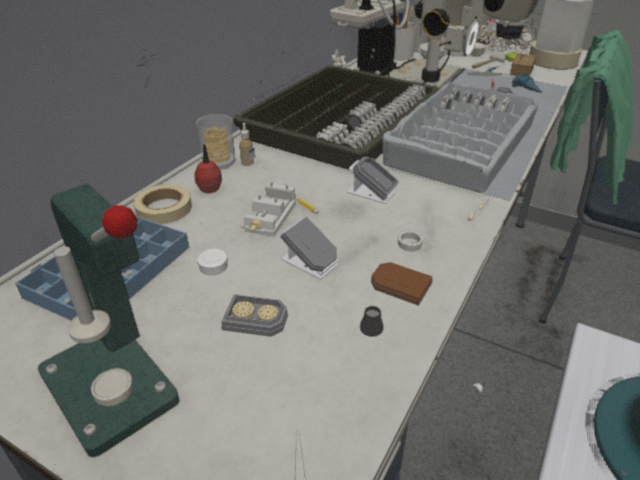

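View pics/wrist0.png

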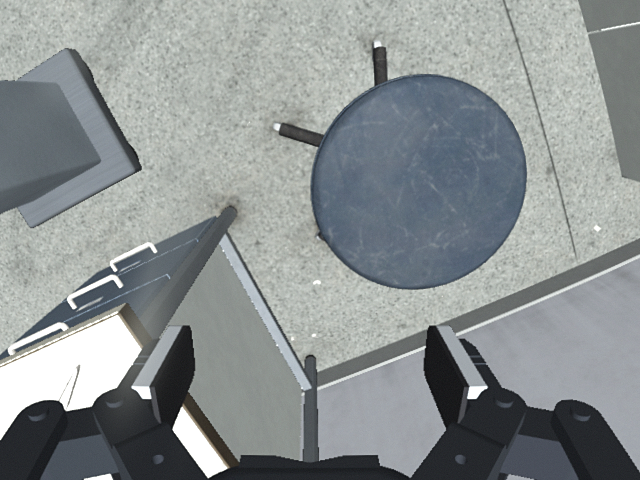

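```bash
python3 - <<'E'
import cv2,numpy as np
t=cv2.imread("pics/top0.png");s=cv2.imread("pics/side0.png")
def cr(im,cx,cy,w=32,h=32,k=6): return cv2.resize(im[cy-h:cy+h,cx-w:cx+w],None,fx=k,fy=k,interpolation=cv2.INTER_CUBIC)
a=np.hstack([cr(t,238,241,k=4),cr(t,316,239,k=4),cr(t,448,234,k=4)])
b=np.hstack([cr(s,255,315,k=4),cr(s,310,247,k=4),cr(s,373,180,k=4)])
cv2.imwrite("pics/crops0.png",np.vstack([a,b]))
E
```

```text
(no output)
```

View pics/crops0.png

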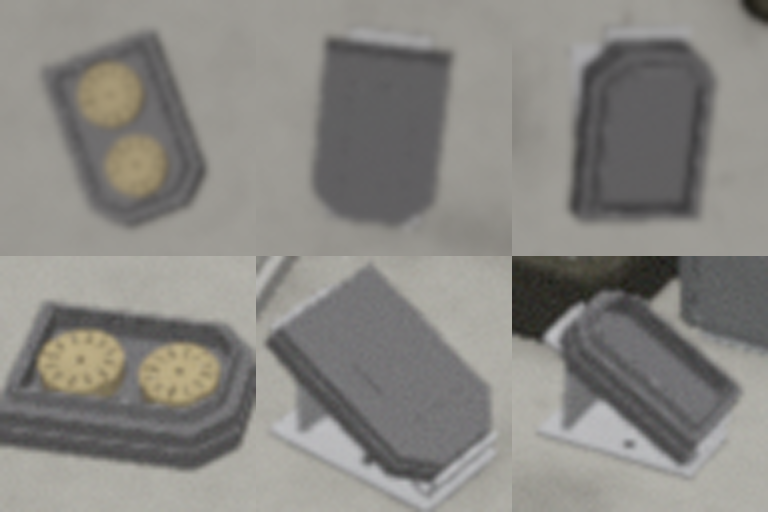

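```bash
cat > h.py <<'E'
from workcell import r, imaging
import cv2,numpy as np
def ray(cm,px):
    px=np.atleast_2d(np.float64(px))
    d=(px-[cm['cx'],cm['cy']])/[cm['fx'],cm['fy']]
    u=d.copy()
    for _ in range(20): u=d/(1+cm['k1']*(u**2).sum(1,keepdims=True))
    P=cm['pose'];v=np.c_[u,np.ones(len(u))]@P[:3,:3].T
    return P[:3,3],v
def onz(cm,px,z):
    o,v=ray(cm,px);return o+v*((z-o[2])/v[:,2:3])
def proj(cm,X):
    X=np.atleast_2d(X);P=cm['pose'];c=(X-P[:3,3])@P[:3,:3]
    u=c[:,:2]/c[:,2:];u=u*(1+cm['k1']*(u**2).sum(1,keepdims=True))
    return u*[cm['fx'],cm['fy']]+[cm['cx'],cm['cy']]
def tri(cms,pxs):
    A=0;b=0
    for cm,p in zip(cms,pxs):
        o,v=ray(cm,p);v=v[0]/np.linalg.norm(v[0]);M=np.eye(3)-np.outer(v,v);A=A+M;b=b+M@o
    return np.linalg.solve(A,b)
E
python3 - <<'E'
from h import *
t=cv2.imread("pics/top0.png");cm=imaging.camera_model("top")
g=t.max(2)
for n,(cx,cy),z in [("base",(238,241),.01),("cover",(316,239),.04),("tray",(448,234),.04)]:
    m=np.zeros_like(g);w=36
    sub=(g[cy-w:cy+w,cx-w:cx+w]<130).astype(np.uint8)
    if n=="base":
        sub=cv2.morphologyEx(sub,cv2.MORPH_CLOSE,np.ones((3,3)))
    cs,_=cv2.findContours(sub,cv2.RETR_EXTERNAL,cv2.CHAIN_APPROX_NONE)
    c=max(cs,key=cv2.contourArea);hull=cv2.convexHull(c)
    rc=cv2.minAreaRect(c)
    box=cv2.boxPoints(rc)+[cx-w,cy-w]
    W=onz(cm,box,z);print(n,np.round(W,4).tolist(),"c",W.mean(0).round(4), "sides",np.linalg.norm(W[1]-W[0]).round(4),np.linalg.norm(W[2]-W[1]).round(4))
    ap=cv2.approxPolyDP(hull,2,True)[:,0]+[cx-w,cy-w];print(ap.tolist())
E
```

```text
base [[0.5983, 0.1137, 0.01], [0.6181, 0.0552, 0.01], [0.5332, 0.0258, 0.01], [0.5136, 0.0839, 0.01]] c [0.5658 0.0696 0.01  ] sides 0.0618 0.0899
[[244, 217], [257, 252], [253, 260], [237, 265], [228, 260], [217, 226]]
cover [[0.5238, -0.0454, 0.04], [0.6098, -0.0575, 0.04], [0.6009, -0.118, 0.04], [0.515, -0.1055, 0.04]] c [ 0.5624 -0.0816  0.04  ] sides 0.0869 0.0612
[[302, 216], [332, 220], [328, 257], [320, 263], [304, 261], [298, 254]]
tray [[0.5248, -0.2977, 0.04], [0.6142, -0.3065, 0.04], [0.6088, -0.3719, 0.04], [0.5196, -0.3625, 0.04]] c [ 0.5669 -0.3346  0.04  ] sides 0.0899 0.0656
[[459, 212], [466, 221], [462, 256], [433, 257], [430, 254], [433, 219], [440, 212]]
```

Request:
carry_out([
  {"tx":-4.6,"ty":3.7},
  {"tx":-4.6,"ty":3.7},
  {"tx":-4.6,"ty":3.7},
  {"tx":-4.6,"ty":3.7},
  {"tx":-4.6,"ty":3.7},
  {"tx":-4.6,"ty":3.7},
  {"tx":-4.6,"ty":3.7},
  {"tx":-4.6,"ty":3.7},
  {"ty":5.8,"tz":2.0},
  {"ty":5.8,"tz":2.0},
])

```text
validation failed for argument at $.ta...
```

Request:
carry_out([
  {"tx":-4.6,"ty":3.7,"tz":0,"spin":0},
  {"tx":-4.6,"ty":3.7,"tz":0,"spin":0},
  {"tx":-4.6,"ty":3.7,"tz":0,"spin":0},
  {"tx":-4.6,"ty":3.7,"tz":0,"spin":0},
  {"tx":-4.6,"ty":3.7,"tz":0,"spin":0},
  {"tx":-4.6,"ty":3.7,"tz":0,"spin":0},
  {"tx":-4.6,"ty":3.7,"tz":0,"spin":0},
  {"tx":-4.6,"ty":3.7,"tz":0,"spin":0},
  {"tx":0,"ty":5.8,"tz":2.0,"spin":0},
  {"tx":0,"ty":5.8,"tz":2.0,"spin":0},
])

```text
t: 1.4
ee_pos: [0.5067, 0.0908, 0.1906]
orientation: [[0.416, 0.909, 0.007], [0.909, -0.416, -0.003], [0.0, 0.007, -1.0]]
contact_force: [0.1, 1.1, 0.9]
grip_width: 0.0857
```

Request:
carry_out([
  {"tx":0,"ty":5.5,"tz":2.0,"spin":0},
  {"tx":0.5,"ty":0.5,"tz":0.5,"spin":0},
  {"tx":0,"ty":0,"tz":0,"spin":0},
])

```text
t: 1.78
ee_pos: [0.5659, 0.0669, 0.1625]
orientation: [[0.421, 0.907, 0.003], [0.907, -0.421, -0.003], [-0.001, 0.003, -1.0]]
contact_force: [-0.9, -0.3, 0.7]
grip_width: 0.0853
```

```bash
python3 - <<'E'
from h import *
import pickle
cm=imaging.camera_model("wrist");im=imaging.get_image("wrist")[:,:,::-1];s=r.sense()
print(s['ee_pos'],s['contact_force'])
cv2.imwrite("pics/w1.png",im);pickle.dump((cm,s),open("pics/w1.pkl","wb"))
R=s['orientation'];T=s['ee_pos']
pts=np.array([[sx*.0425,sy*.011,-.013] for sx in(1,-1) for sy in(1,-1)])
print(proj(cm,pts@R.T+T).round())
E
```

```text
[0.56565269 0.06696295 0.16276025] [-0.11413332 -0.05713769 -0.0370444 ]
[[422. 372.]
 [428. 320.]
 [196. 372.]
 [190. 321.]]
```

View pics/w1.png

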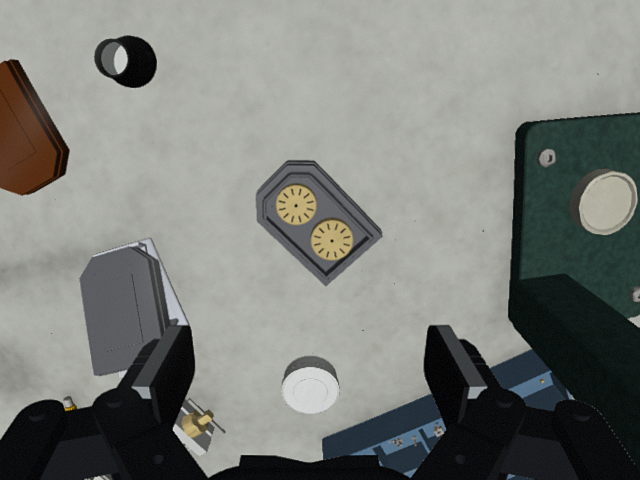

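```bash
cat >> h.py <<'E'
def outline(im,seed,lo,hi,w=120):
    """contour around seed of pixels with max channel in [lo,hi)"""
    x0,y0=max(seed[0]-w,0),max(seed[1]-w,0)
    s=im[y0:seed[1]+w,x0:seed[0]+w].max(2)
    m=((s>=lo)&(s<hi)).astype(np.uint8)
    m=cv2.morphologyEx(m,cv2.MORPH_OPEN,np.ones((3,3)))
    cs,_=cv2.findContours(m,cv2.RETR_EXTERNAL,cv2.CHAIN_APPROX_NONE)
    p=(float(seed[0]-x0),float(seed[1]-y0))
    cs=[c for c in cs if cv2.pointPolygonTest(c,p,False)>=0] or cs
    c=max(cs,key=cv2.contourArea)[:,0]+[x0,y0]
    return c
def line_between(c,a,b,z,cm,frac=.15,tol=5):
    """fit world line on plane z to contour points near segment a-b"""
    a=np.float64(a);b=np.float64(b);d=b-a;L=np.linalg.norm(d);d/=L
    q=c-a;s=q@d;n=q@np.array([-d[1],d[0]])
    k=(s>frac*L)&(s<(1-frac)*L)&(abs(n)<tol)
    W=onz(cm,c[k],z)[:,:2]
    vx,vy,x,y=cv2.fitLine(np.float32(W*1000),cv2.DIST_HUBER,0,.01,.01).ravel()
    return np.array([x,y])/1000,np.array([vx,vy]),k.sum()
E
python3 - <<'E'
from h import *
import pickle
im=cv2.imread("pics/w1.png");cm,s=pickle.load(open("pics/w1.pkl","rb"))
c=outline(im,(318,225),0,140)
h=cv2.approxPolyDP(cv2.convexHull(c.astype(np.int32)),4,True)[:,0];print(h.tolist())
print(im[150,200],im[225,365], cm['pose'][:3,3])
E
```

```text
[[287, 160], [315, 161], [381, 230], [381, 237], [327, 284], [257, 221], [257, 190]]
[166 171 171] [104  98  98] [0.48874395 0.10285213 0.30400794]
```

```bash
cat >> h.py <<'E'
def isect(n1,c1,n2,c2): return np.linalg.solve(np.array([n1,n2]),[c1,c2])
def pose_from_lines(lines,head,rough):
    """lines: list of (p,v,kind,off): kind 'L' long side, 'E' end; off=dist from centre outward. head rough heading"""
    ang=[];w=[]
    for p,v,k,o in lines:
        a=np.arctan2(v[1],v[0])-(0 if k=='L' else np.pi/2)
        a=head+(a-head+np.pi/2)%np.pi-np.pi/2
        ang.append(a);print(k,np.degrees(a).round(2))
    return ang
E
python3 - <<'E'
from h import *
import pickle
im=cv2.imread("pics/w1.png");cm,s=pickle.load(open("pics/w1.pkl","rb"))
c=outline(im,(318,225),0,140)
rough=np.array([.566,.07])
S=[('+L',(315,161),(381,230),0.0),('-L',(257,221),(327,284),.018),('uncut',(381,237),(327,284),.018),('cut',(257,190),(287,160),0.)]
half={'+L':.030,'-L':.029,'uncut':.043,'cut':.044}
res={}
for n,a,b,z in S:
    p,v,k=line_between(c,a,b,z,cm);res[n]=(p,v);ang=np.degrees(np.arctan2(v[1],v[0]))
    print(n,p.round(4),ang%180,k)
th=np.radians(19.0)
for th in [np.radians(np.mean([np.degrees(np.arctan2(*res[n][1][::-1]))%180 for n in('+L','-L')]))]:
    a=np.array([np.cos(th),np.sin(th)]);b=np.array([-a[1],a[0]])
    u=[res['uncut'][0]@a-.043,res['cut'][0]@a+.044];w=[res['+L'][0]@b-.030,res['-L'][0]@b+.029]
    print(np.degrees(th),u,w,'centre',a*np.mean(u)+b*np.mean(w))
# top
im=cv2.imread("pics/top0.png");ct=imaging.camera_model("top")
print(onz(ct,proj(ct,[.566,.07,.0]),0))
E
```

```text
+L [0.5595 0.0997] 19.278868 50
-L [0.5812 0.0455] 19.588346 50
uncut [0.6047 0.0869] 109.34838 40
cut [0.5237 0.0587] 109.44706 23
19.433607 [np.float32(0.5561216), np.float32(0.5573586)] [np.float32(-0.122113906), np.float32(-0.12148015)] centre [0.56554496 0.07037746]
[[0.566 0.07  0.   ]]
```

Request:
carry_out([
  {"tx":-5.2,"ty":2.43,"tz":0,"spin":0},
  {"tx":-5.2,"ty":2.43,"tz":0,"spin":0},
  {"tx":-5.2,"ty":2.43,"tz":0,"spin":0},
  {"tx":-5.2,"ty":2.43,"tz":0,"spin":0},
  {"tx":-5.2,"ty":2.43,"tz":0,"spin":0},
  {"tx":-5.2,"ty":2.43,"tz":0,"spin":0},
  {"tx":-5.2,"ty":2.43,"tz":0,"spin":0},
  {"tx":0,"ty":0,"tz":0,"spin":-10},
  {"tx":0,"ty":0,"tz":0,"spin":-9},
  {"tx":0,"ty":0,"tz":0,"spin":0},
])

```text
t: 3.08
ee_pos: [0.5667, -0.3331, 0.1771]
orientation: [[0.075, 0.997, 0.016], [0.997, -0.075, -0.006], [-0.005, 0.017, -1.0]]
contact_force: [-0.2, 0.7, 0.2]
grip_width: 0.0854
```

```bash
python3 - <<'E'
from h import *
import pickle
cm=imaging.camera_model("wrist");im=imaging.get_image("wrist")[:,:,::-1];s=r.sense()
print(s['ee_pos'],s['contact_force'],s['joint_pos'].round(2))
cv2.imwrite("pics/w2.png",im);pickle.dump((cm,s),open("pics/w2.pkl","wb"))
E
```

```text
[ 0.56687417 -0.33295236  0.17722929] [-0.24945423 -0.57563915  0.00258056] [-0.57  0.26  1.71  0.    1.15 -2.07]
```

View pics/w2.png

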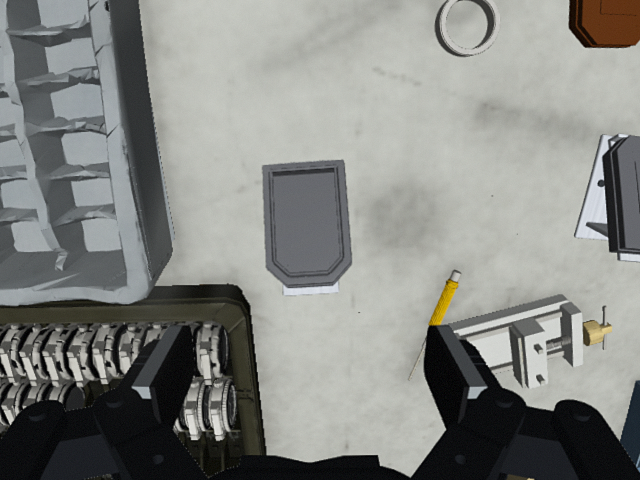

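```bash
python3 - <<'E'
from h import *
import pickle
im=cv2.imread("pics/w2.png");cm,s=pickle.load(open("pics/w2.pkl","rb"))
print(r.sense()['orientation'].round(3).tolist())
c=outline(im,(308,225),0,135)
h=cv2.approxPolyDP(cv2.convexHull(c.astype(np.int32)),3,True)[:,0];print(h.tolist())
def P(px,z): return onz(cm,px,z)[0].round(4)
print('low',P((264,165),.024),P((344,161),.024))
print('far',P((283,286),.0607),P((332,285),.0607))
print('sides mid', P((351,262),.0537),P((267,268),.0537))
ct=imaging.camera_model("top")
print('top low',onz(ct,(433,257),.024).round(4),onz(ct,(462,256),.024).round(4),'far',onz(ct,[(440,212),(459,212)],.0607).round(4))
E
python3 - <<'E'
import cv2
im=cv2.imread("pics/w2.png")
cv2.imwrite("pics/w2c.png",cv2.resize(im[140:310,230:390],None,fx=3.5,fy=3.5,interpolation=cv2.INTER_CUBIC))
E
```

```text
[[0.076, 0.997, 0.017], [0.997, -0.076, -0.006], [-0.005, 0.017, -1.0]]
[[343, 160], [351, 264], [332, 285], [287, 287], [266, 267], [262, 167]]
low [ 0.525  -0.3626  0.024 ] [ 0.5264 -0.3058  0.024 ]
far [ 0.6029 -0.3542  0.0607] [ 0.6046 -0.3205  0.0607]
sides mid [ 0.5914 -0.3063  0.0537] [ 0.5916 -0.3647  0.0537]
top low [[ 0.5253 -0.3081  0.024 ]] [[ 0.5259 -0.3636  0.024 ]] far [[ 0.6061 -0.3158  0.0607]
 [ 0.6052 -0.3508  0.0607]]
```

View pics/w2c.png

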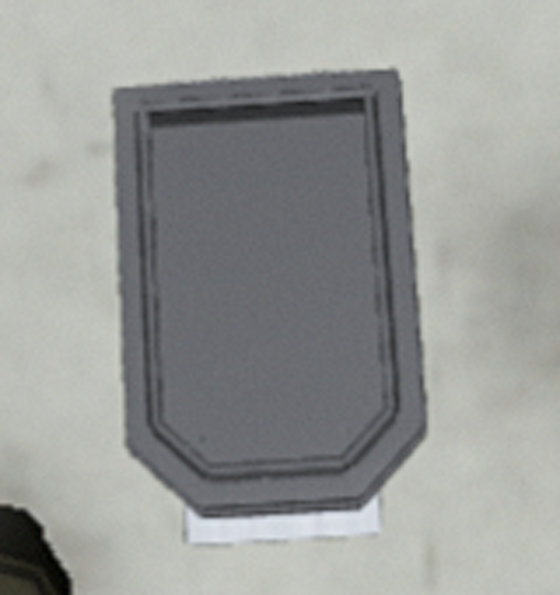

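```bash
python3 - <<'E'
from h import *
import pickle
cm,s=pickle.load(open("pics/w2.pkl","rb"))
for z in (0,.04,.08): print(z,onz(cm,[(246,288),(172,240),(150,285)],z).round(3).tolist())
cs=imaging.camera_model("side");ct=imaging.camera_model("top")
# heights: near corners of olive box & grey box, side+top
print(tri([ct,cs],[(473,207),(360,160)]),tri([ct,cs],[(508,216),(388,140)]))
E
```

```text
0 [[0.632, -0.393, 0.0], [0.584, -0.448, 0.0], [0.623, -0.476, 0.0]]
0.04 [[0.612, -0.384, 0.04], [0.571, -0.433, 0.04], [0.605, -0.457, 0.04]]
0.08 [[0.593, -0.376, 0.08], [0.558, -0.418, 0.08], [0.587, -0.438, 0.08]]
[ 0.61940482 -0.38346031  0.03937198] [ 0.58982137 -0.43885555  0.06924203]
```

Request:
carry_out([
  {"tx":-0.2,"ty":0,"tz":4.0,"spin":-2},
  {"tx":0,"ty":0,"tz":4.0,"spin":0},
  {"tx":0,"ty":0,"tz":1.0,"spin":0},
  {"tx":0,"ty":0,"tz":0,"spin":0},
])

```text
t: 3.62
ee_pos: [0.5705, -0.3328, 0.0903]
orientation: [[0.045, 0.999, 0.022], [0.999, -0.045, -0.009], [-0.008, 0.023, -1.0]]
contact_force: [0.1, -0.3, -0.5]
grip_width: 0.0854
```

```bash
python3 - <<'E'
from h import *
import pickle
cm=imaging.camera_model("wrist");im=imaging.get_image("wrist")[:,:,::-1];s=r.sense()
print(s['ee_pos'],s['orientation'].round(3).tolist(),s['contact_force'])
cv2.imwrite("pics/w3.png",im);pickle.dump((cm,s),open("pics/w3.pkl","wb"))
E
```

```text
[ 0.57077411 -0.33295673  0.0908613 ] [[0.045, 0.999, 0.023], [0.999, -0.045, -0.01], [-0.009, 0.023, -1.0]] [-0.68907352 -0.00619876 -0.68890167]
```

View pics/w3.png

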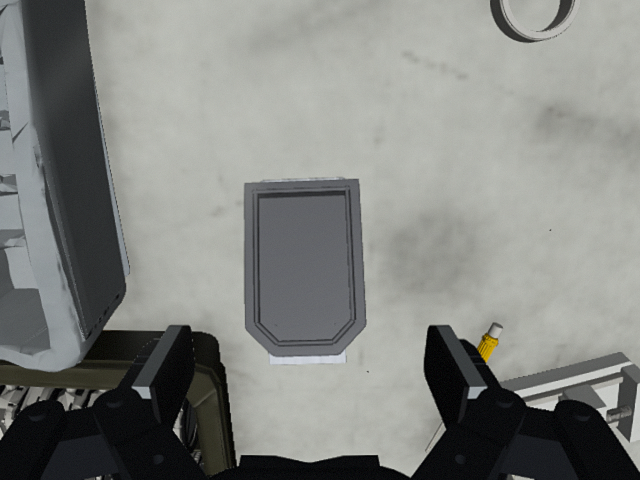

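```bash
python3 - <<'E'
from h import *
import pickle
im=cv2.imread("pics/w3.png");cm,s=pickle.load(open("pics/w3.pkl","rb"))
c=outline(im,(305,265),0,135,100)
print(cv2.approxPolyDP(cv2.convexHull(c.astype(np.int32)),3,True)[:,0].tolist())
O=np.array([.5754,-.336,.032]);n=np.array([-.5,0,.866])
def pl(px,h):
    o,v=ray(cm,px);q=O+n*h;t=((q-o)@n)/(v@n);return o+v*t[:,None]
cc=c.astype(float)
row=lambda y:(cc[cc[:,1]==y][:,0].min(),cc[cc[:,1]==y][:,0].max()+1)
for y in range(195,326,15):
    a,b=row(y);W=pl([(a,y),(b,y)],.010);print(y,a,b,W.round(4).tolist(),'mid',W.mean(0).round(4),'w',(W[1]-W[0])[1].round(4))
E
```

```text
[[358, 179], [365, 326], [338, 354], [273, 355], [245, 328], [244, 185]]
195 244.0 360.0 [[0.5324, -0.3657, 0.0187], [0.5347, -0.305, 0.0201]] mid [ 0.5336 -0.3354  0.0194] w 0.0606
210 244.0 361.0 [[0.5395, -0.3657, 0.0228], [0.5417, -0.305, 0.0241]] mid [ 0.5406 -0.3354  0.0235] w 0.0607
225 244.0 362.0 [[0.5464, -0.3658, 0.0268], [0.5486, -0.3049, 0.0281]] mid [ 0.5475 -0.3353  0.0274] w 0.0608
240 244.0 362.0 [[0.5532, -0.3658, 0.0308], [0.5554, -0.3054, 0.032]] mid [ 0.5543 -0.3356  0.0314] w 0.0605
255 244.0 363.0 [[0.56, -0.3659, 0.0347], [0.562, -0.3053, 0.0358]] mid [ 0.561  -0.3356  0.0352] w 0.0606
270 244.0 364.0 [[0.5667, -0.366, 0.0385], [0.5687, -0.3052, 0.0397]] mid [ 0.5677 -0.3356  0.0391] w 0.0608
285 244.0 365.0 [[0.5733, -0.3661, 0.0423], [0.5752, -0.3051, 0.0434]] mid [ 0.5742 -0.3356  0.0429] w 0.0609
300 244.0 366.0 [[0.5798, -0.3662, 0.0461], [0.5817, -0.305, 0.0472]] mid [ 0.5808 -0.3356  0.0466] w 0.0611
315 245.0 366.0 [[0.5863, -0.3657, 0.0498], [0.5881, -0.3054, 0.0509]] mid [ 0.5872 -0.3356  0.0504] w 0.0603
```

Request:
carry_out([
  {"tx":-0.2,"ty":-0.3,"tz":3.0,"spin":-2.3},
  {"tx":0,"ty":0,"tz":2.8,"spin":0},
  {"tx":0,"ty":0,"tz":0.6,"spin":0},
  {"tx":0,"ty":0,"tz":0,"spin":0},
])

```text
t: 4.18
ee_pos: [0.5753, -0.3387, 0.0352]
orientation: [[0.005, 0.999, 0.035], [1.0, -0.004, -0.017], [-0.017, 0.035, -0.999]]
contact_force: [0.1, -0.9, -0.7]
grip_width: 0.0855
```

```bash
python3 - <<'E'
from h import *
import pickle
cm=imaging.camera_model("wrist");im=imaging.get_image("wrist")[:,:,::-1];s=r.sense()
print(s['ee_pos'],s['orientation'].round(3).tolist(),s['contact_force'])
cv2.imwrite("pics/w4.png",im)
cv2.imwrite("pics/s4.png",cv2.resize(imaging.get_image("side")[:,:,::-1][110:250,300:460],None,fx=4,fy=4,interpolation=cv2.INTER_CUBIC))
E
```

```text
[ 0.57556785 -0.33882339  0.03559511] [[0.005, 0.999, 0.036], [1.0, -0.004, -0.018], [-0.018, 0.036, -0.999]] [ 0.09805428 -1.05032559  0.49464514]
```

View pics/w4.png

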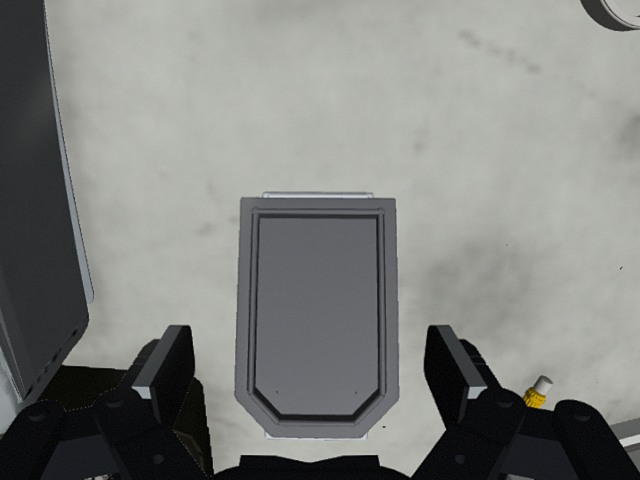

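View pics/s4.png

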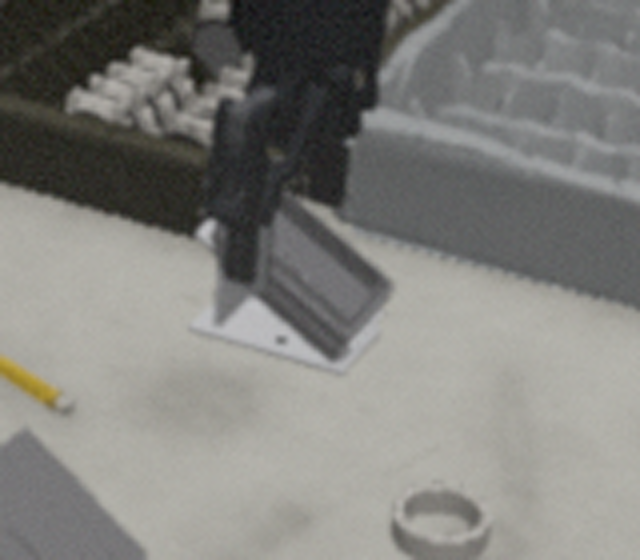

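Request:
carry_out([
  {"tx":0.3,"ty":-0.5,"tz":0.7,"spin":0},
  {"tx":0.05,"ty":-0.3,"tz":0.6,"spin":0},
  {"tx":0,"ty":0,"tz":0,"spin":0},
])

```text
t: 4.65
ee_pos: [0.5687, -0.336, 0.0238]
orientation: [[0.005, 0.999, 0.039], [1.0, -0.004, -0.02], [-0.02, 0.039, -0.999]]
contact_force: [0.0, -0.2, 0.2]
grip_width: 0.0855
```

Request:
carry_out([
  {"tx":0,"ty":0,"tz":0,"spin":0},
  {"tx":0,"ty":0,"tz":0,"spin":0},
  {"tx":0,"ty":0,"tz":0,"spin":0},
  {"tx":0,"ty":0,"tz":0,"spin":0},
], hand=0, grip_force=25)

```text
t: 5.15
ee_pos: [0.5687, -0.3361, 0.0241]
orientation: [[0.005, 0.999, 0.039], [1.0, -0.004, -0.02], [-0.02, 0.039, -0.999]]
contact_force: [-1.4, 0.1, 0.8]
grip_width: 0.0593
```

```bash
python3 - <<'E'
from h import *
im=imaging.get_image("wrist")[:,:,::-1];s=r.sense()
print(s['ee_pos'],s['orientation'].round(3).tolist(),s['contact_force'],s['grip_width'])
cv2.imwrite("pics/w5.png",im)
cv2.imwrite("pics/s5.png",cv2.resize(imaging.get_image("side")[:,:,::-1][130:220,320:440],None,fx=5,fy=5,interpolation=cv2.INTER_CUBIC))
E
```

```text
[ 0.56869985 -0.33610297  0.02408698] [[0.005, 0.999, 0.039], [1.0, -0.004, -0.02], [-0.02, 0.039, -0.999]] [-0.10253121  0.49917084  0.10344397] 0.0593845542734075
```

View pics/w5.png

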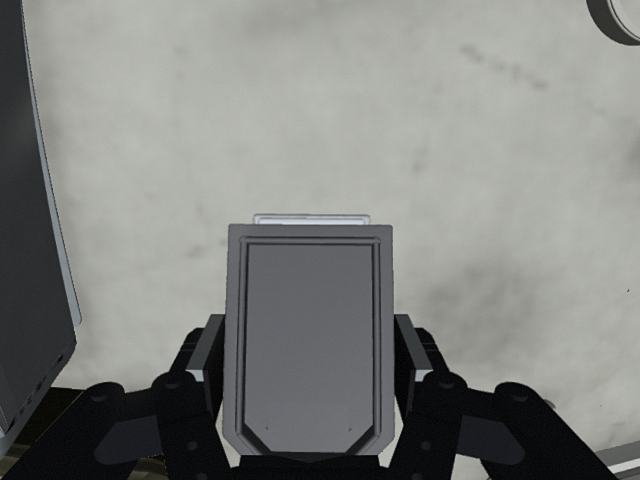

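View pics/s5.png

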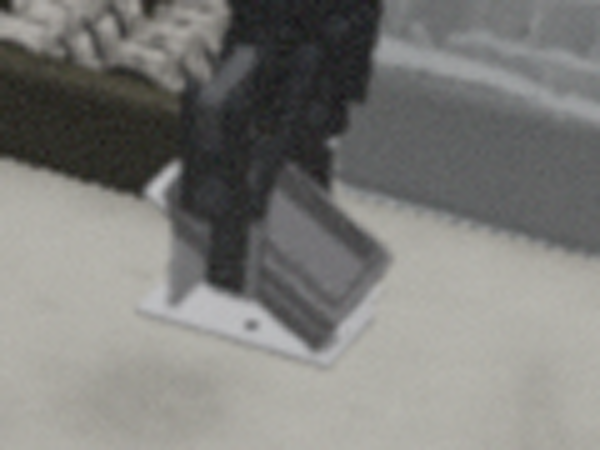

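Request:
carry_out([
  {"tx":0,"ty":0,"tz":-2.5,"spin":0},
  {"tx":0,"ty":0,"tz":-2.5,"spin":0},
  {"tx":4.2,"ty":0,"tz":0,"spin":0},
  {"tx":4.2,"ty":0,"tz":0,"spin":0},
  {"tx":4.2,"ty":0,"tz":0,"spin":0},
  {"tx":0,"ty":0,"tz":1.0,"spin":0},
  {"tx":0,"ty":0,"tz":0,"spin":0},
])

```text
t: 6.12
ee_pos: [0.5678, -0.2069, 0.0615]
orientation: [[0.007, 0.999, 0.039], [1.0, -0.006, -0.02], [-0.02, 0.039, -0.999]]
contact_force: [0.1, -0.3, -0.9]
grip_width: 0.0592
```

```bash
python3 - <<'E'
from h import *
im=imaging.get_image("wrist")[:,:,::-1];s=r.sense()
print(s['ee_pos'],s['orientation'].round(3).tolist(),s['contact_force'],s['grip_width'])
cv2.imwrite("pics/w6.png",im)
cv2.imwrite("pics/s6.png",cv2.resize(imaging.get_image("side")[:,:,::-1][130:270,280:440],None,fx=5,fy=5,interpolation=cv2.INTER_CUBIC))
E
```

```text
[ 0.56816098 -0.20716261  0.06199438] [[0.007, 0.999, 0.04], [1.0, -0.006, -0.02], [-0.02, 0.04, -0.999]] [-0.53634672  0.12413483 -1.29123232] 0.059106999147423504
```

View pics/s6.png

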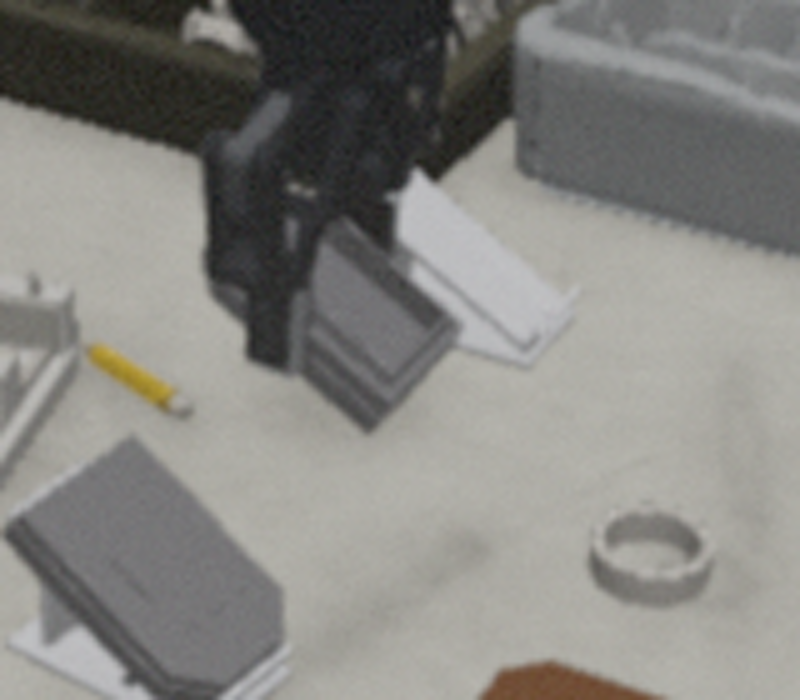

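Request:
carry_out([
  {"tx":0,"ty":0,"tz":2.2,"spin":0},
  {"tx":0,"ty":0,"tz":1.5,"spin":0},
  {"tx":0,"ty":0,"tz":0.4,"spin":0},
  {"tx":0,"ty":0,"tz":0,"spin":0},
])

```text
t: 6.72
ee_pos: [0.5717, -0.2126, 0.0215]
orientation: [[0.012, 0.999, 0.043], [1.0, -0.011, -0.022], [-0.022, 0.043, -0.999]]
contact_force: [-0.4, 0.2, -0.9]
grip_width: 0.0596
```

Request:
carry_out([
  {"tx":0,"ty":0,"tz":0.5,"spin":0},
  {"tx":0,"ty":0.1,"tz":0.5,"spin":0},
  {"tx":0,"ty":0.1,"tz":0.4,"spin":0},
])

```text
t: 7.1
ee_pos: [0.5769, -0.2134, 0.01]
orientation: [[0.013, 0.999, 0.048], [1.0, -0.012, -0.023], [-0.022, 0.048, -0.999]]
contact_force: [-0.4, 3.2, 4.3]
grip_width: 0.059
```

```bash
python3 - <<'E'
from h import *
s=r.sense()
print(s['ee_pos'],s['contact_force'],s['grip_width'],s['wrist_torque'])
cv2.imwrite("pics/s7.png",cv2.resize(imaging.get_image("side")[:,:,::-1][130:270,280:440],None,fx=5,fy=5,interpolation=cv2.INTER_CUBIC))
E
```

```text
[ 0.57690961 -0.21341071  0.00995088] [-0.41535851  3.16632578  4.31733447] 0.0590346939975315 [ 0.51559749  0.12770905 -0.09750848]
```

View pics/s7.png

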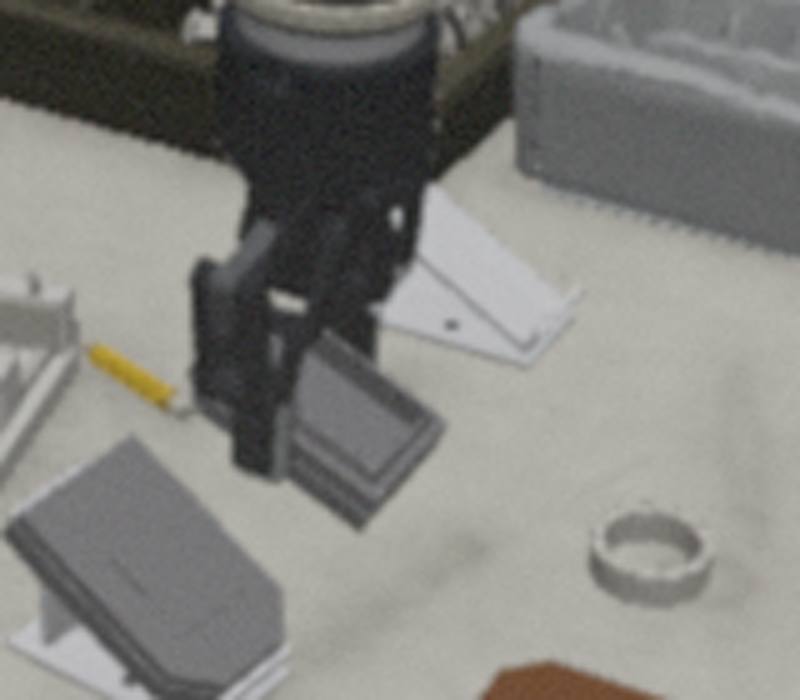

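Request:
carry_out([
  {"tx":0,"ty":0,"tz":0.5,"spin":0},
  {"tx":0,"ty":0,"tz":0.5,"spin":0},
  {"tx":0,"ty":0,"tz":0.3,"spin":0},
])

```text
t: 7.52
ee_pos: [0.5823, -0.2139, 0.0001]
orientation: [[0.013, 0.998, 0.056], [1.0, -0.012, -0.025], [-0.024, 0.056, -0.998]]
contact_force: [0.2, 2.5, 4.9]
grip_width: 0.0591
```

```bash
python3 - <<'E'
from h import *
s=r.sense()
print(s['ee_pos'],s['contact_force'],s['grip_width'],s['wrist_torque'])
cv2.imwrite("pics/s8.png",cv2.resize(imaging.get_image("side")[:,:,::-1][130:270,280:440],None,fx=5,fy=5,interpolation=cv2.INTER_CUBIC))
E
```

```text
[ 5.82312100e-01 -2.13915173e-01  5.68766379e-05] [0.17850627 2.45070006 4.94828527] 0.059083507564833396 [ 0.45011897  0.19068422 -0.05398383]
```

View pics/s8.png

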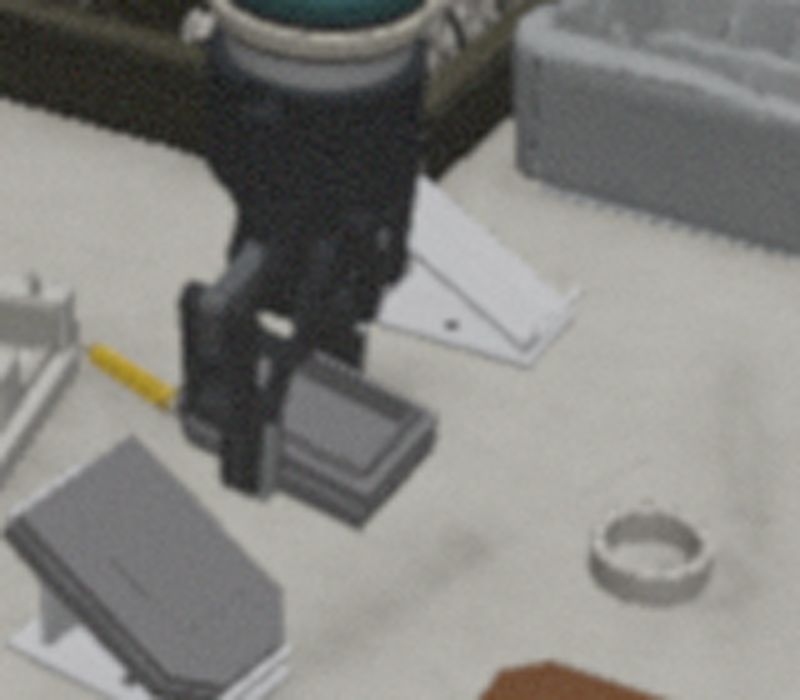

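```bash
python3 - <<'E'
from h import *
s=r.sense();q=s['joint_pos'];print(q.round(4),q[1]+q[2]+q[4]-np.pi,s['qvel'].round(4),s['tau'].round(2))
E
```

```text
[-3.9150e-01  3.6350e-01  1.9490e+00 -1.8000e-03  7.6760e-01 -1.9486e+00] -0.06146476505282239 [ 0.0009 -0.0021 -0.0019  0.0012  0.0022  0.0013] [ -1.32 -46.54 -26.38  -0.61  -0.06  -0.08]
```

```bash
python3 - <<'E'
from h import *
import pickle
for n in "123":
    s=pickle.load(open(f"pics/w{n}.pkl","rb"))[1];q=s['joint_pos'];print(q.round(4),(q[1]+q[2]+q[4]-np.pi).round(4))
E
```

```text
[ 0.0761  0.1175  1.9078 -0.0036  1.1135 -1.0595] -0.0028
[-0.5709  0.2568  1.7146  0.0041  1.1528 -2.0671] -0.0174
[-0.5679  0.3372  1.7823  0.0049  0.9977 -2.0965] -0.0244
```

Request:
carry_out([
  {"tx":0,"ty":0,"tz":-1.5,"spin":0},
  {"tx":0,"ty":0,"tz":-1.5,"spin":10.5},
  {"tx":0,"ty":0,"tz":-1.5,"spin":10.5},
  {"tx":0,"ty":0,"tz":-1.5,"spin":10.5},
  {"tx":0,"ty":0,"tz":-1.5,"spin":10.5},
  {"tx":0,"ty":0,"tz":-1.5,"spin":10.5},
  {"tx":0,"ty":0,"tz":-1.5,"spin":10.5},
  {"tx":0,"ty":0,"tz":-1.5,"spin":10.5},
  {"tx":0,"ty":0,"tz":-1.5,"spin":10.5},
  {"tx":0,"ty":0,"tz":0,"spin":10.5},
])

```text
t: 8.82
ee_pos: [0.5662, -0.2117, 0.1383]
orientation: [[0.991, -0.131, 0.042], [-0.13, -0.991, -0.026], [0.046, 0.02, -0.999]]
contact_force: [0.5, 0.9, -0.5]
grip_width: 0.0595
```

```bash
python3 - <<'E'
from h import *
s=r.sense();q=s['joint_pos'];print(q.round(4),q[1]+q[2]+q[4]-np.pi,s['ee_pos'])
E
```

```text
[-0.3945  0.1756  1.8906 -0.0091  1.0261 -0.2594] -0.04926646776991106 [ 0.56617644 -0.21166442  0.13825883]
```

Request:
carry_out([
  {"tx":0,"ty":0,"tz":0,"spin":10.5},
  {"tx":0,"ty":0,"tz":0,"spin":10.5},
  {"tx":0,"ty":0,"tz":0,"spin":10.5},
  {"tx":0,"ty":0,"tz":0,"spin":10.5},
  {"tx":0,"ty":0,"tz":0,"spin":10.5},
  {"tx":0,"ty":0,"tz":0,"spin":10.5},
  {"tx":-5.5,"ty":0,"tz":0,"spin":0},
  {"tx":-5.5,"ty":0,"tz":0,"spin":0},
  {"tx":-5.5,"ty":0,"tz":0,"spin":0},
  {"tx":-5.5,"ty":0,"tz":0,"spin":0},
])

```text
t: 10.07
ee_pos: [0.4904, -0.0033, 0.1311]
orientation: [[0.3, -0.953, 0.035], [-0.953, -0.302, -0.031], [0.04, -0.024, -0.999]]
contact_force: [0.2, 0.7, -1.2]
grip_width: 0.0592
```

```bash
python3 - <<'E'
from h import *
s=r.sense();q=s['joint_pos'];print(q.round(4),q[1]+q[2]+q[4]-np.pi,s['ee_pos'])
E
```

```text
[-0.0363 -0.0224  2.1188 -0.0353  1.0091  1.2468] -0.03604376502677731 [ 0.49041398 -0.00329223  0.13106159]
```

Request:
carry_out([
  {"tx":-5.0,"ty":-0.4,"tz":0,"spin":0},
  {"tx":-5.0,"ty":-0.4,"tz":0,"spin":0},
  {"tx":-4.5,"ty":-0.4,"tz":0,"spin":0},
  {"tx":-2.5,"ty":-0.2,"tz":2.0,"spin":0},
  {"tx":0,"ty":0,"tz":3.0,"spin":0},
  {"tx":0,"ty":0,"tz":3.0,"spin":0},
  {"tx":0,"ty":0,"tz":2.0,"spin":0},
  {"tx":0,"ty":0,"tz":0,"spin":0},
])

```text
t: 11.08
ee_pos: [0.4494, 0.165, 0.0243]
orientation: [[0.308, -0.951, 0.036], [-0.95, -0.309, -0.035], [0.044, -0.023, -0.999]]
contact_force: [-0.7, 0.3, -0.7]
grip_width: 0.0593
```

```bash
python3 - <<'E'
from h import *
s=r.sense();q=s['joint_pos'];print(q.round(4),q[1]+q[2]+q[4]-np.pi,s['ee_pos'])
cv2.imwrite("pics/s9.png",imaging.get_image("side")[:,:,::-1][180:460,60:440])
cv2.imwrite("pics/w9.png",imaging.get_image("wrist")[:,:,::-1])
E
```

```text
[ 0.3325  0.116   2.2093 -0.0628  0.7948  1.6327] -0.02144405015762274 [0.44937678 0.16503342 0.02425672]
```

View pics/s9.png

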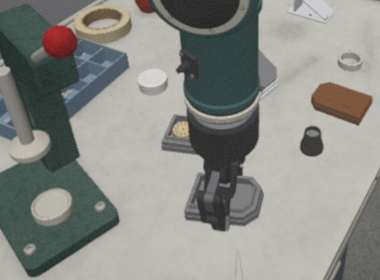

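View pics/w9.png

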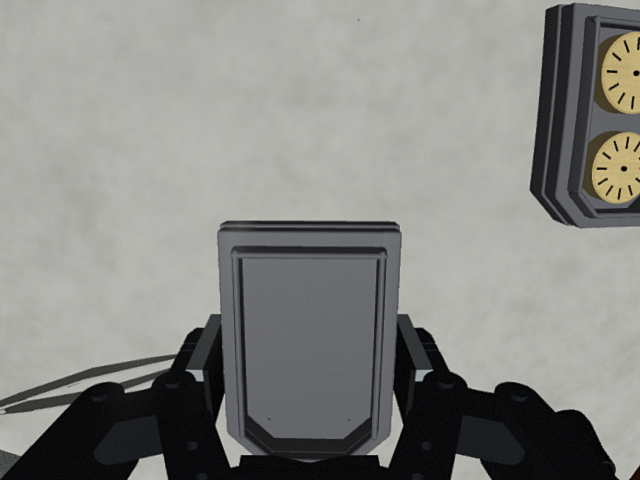

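Request:
carry_out([
  {"tx":0,"ty":0,"tz":0.8,"spin":0},
  {"tx":0,"ty":0,"tz":0.7,"spin":0},
  {"tx":0,"ty":0,"tz":0.5,"spin":0},
  {"tx":0,"ty":0,"tz":0.4,"spin":0},
])

```text
t: 11.68
ee_pos: [0.4551, 0.1655, 0.0038]
orientation: [[0.307, -0.951, 0.045], [-0.951, -0.309, -0.032], [0.044, -0.033, -0.998]]
contact_force: [-0.3, -0.0, -2.1]
grip_width: 0.0592
```

```bash
python3 - <<'E'
from h import *
s=r.sense();q=s['joint_pos'];print(q.round(4),q[1]+q[2]+q[4]-np.pi,s['ee_pos'],s['wrist_torque'])
cv2.imwrite("pics/s10.png",cv2.resize(imaging.get_image("side")[:,:,::-1][300:430,200:360],None,fx=4,fy=4))
E
```

```text
[ 0.3295  0.1546  2.2151 -0.0664  0.7403  1.6353] -0.03166835308093452 [0.45508789 0.1655006  0.00382838] [0.04881408 0.0205233  0.00464001]
```

View pics/s10.png

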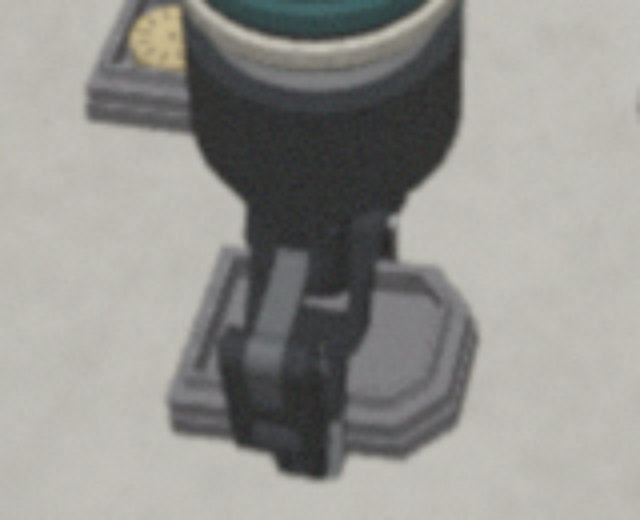

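Request:
carry_out([
  {"tx":0,"ty":0,"tz":-0.4,"spin":0},
  {"tx":0,"ty":0,"tz":-0.4,"spin":0},
  {"tx":0,"ty":0,"tz":-0.4,"spin":0},
  {"tx":0,"ty":0,"tz":-0.4,"spin":0},
  {"tx":0,"ty":0,"tz":-0.4,"spin":0},
  {"tx":0,"ty":0,"tz":-0.4,"spin":0},
])

```text
t: 12.48
ee_pos: [0.4539, 0.1663, 0.0293]
orientation: [[0.307, -0.951, 0.045], [-0.951, -0.309, -0.032], [0.044, -0.033, -0.998]]
contact_force: [-0.6, -0.3, -0.9]
grip_width: 0.059
```

```bash
python3 - <<'E'
from h import *
s=r.sense();q=s['joint_pos'];print(q.round(4),q[1]+q[2]+q[4]-np.pi,s['ee_pos'],s['wrist_torque'])
E
```

```text
[ 0.3321  0.1099  2.2043 -0.0628  0.7959  1.6326] -0.03147404206284943 [0.45385213 0.16634631 0.02932286] [ 0.00975197  0.03366168 -0.0322872 ]
```

Request:
carry_out([
  {"tx":0,"ty":0,"tz":2.6,"spin":0},
  {"tx":0,"ty":0,"tz":0.6,"spin":0},
])

```text
t: 12.72
ee_pos: [0.4568, 0.1659, -0.0014]
orientation: [[0.307, -0.95, 0.049], [-0.951, -0.309, -0.031], [0.044, -0.037, -0.998]]
contact_force: [-0.3, -0.4, -1.5]
grip_width: 0.0596
```

```bash
python3 - <<'E'
from h import *
s=r.sense();q=s['joint_pos'];print(q.round(4),q[1]+q[2]+q[4]-np.pi,s['ee_pos'],s['wrist_torque'])
cv2.imwrite("pics/s11.png",cv2.resize(imaging.get_image("side")[:,:,::-1][300:430,200:360],None,fx=4,fy=4))
E
```

```text
[ 0.3291  0.165   2.216  -0.0675  0.7256  1.6361] -0.03500390511766094 [ 0.45684132  0.16588984 -0.0014282 ] [-0.04105235  0.06296491 -0.03526475]
```

View pics/s11.png

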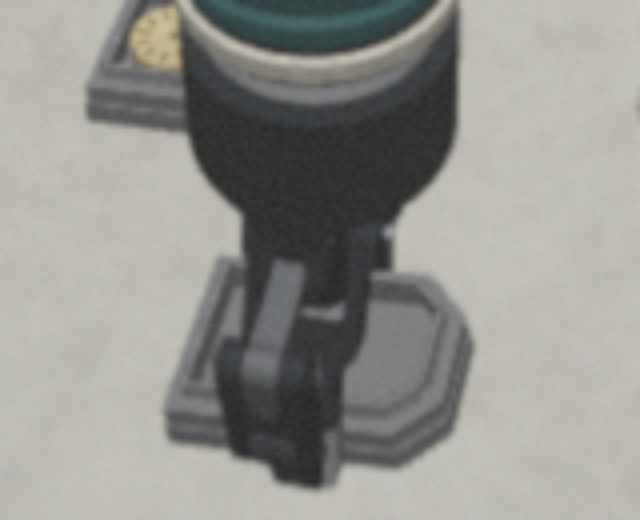

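Request:
carry_out([
  {"tx":0,"ty":0,"tz":0.4,"spin":0},
  {"tx":0,"ty":0,"tz":0.2,"spin":0},
])

```text
t: 13.02
ee_pos: [0.4588, 0.1664, -0.0035]
orientation: [[0.307, -0.95, 0.049], [-0.951, -0.309, -0.03], [0.044, -0.038, -0.998]]
contact_force: [-11.8, -4.0, 24.4]
grip_width: 0.0592
```

```bash
python3 - <<'E'
from h import *
s=r.sense();q=s['joint_pos'];print(q.round(4),q[1]+q[2]+q[4]-np.pi,s['ee_pos'],s['wrist_torque'],s['contact_force'])
cv2.imwrite("pics/s12.png",cv2.resize(imaging.get_image("side")[:,:,::-1][300:430,200:360],None,fx=4,fy=4))
E
```

```text
[ 0.3287  0.1716  2.2133 -0.0675  0.7209  1.6361] -0.035804371759903475 [ 0.45876283  0.16642926 -0.00350079] [0.08928303 1.88182614 0.324396  ] [-11.7734386   -4.02854001  24.35164026]
```

View pics/s12.png

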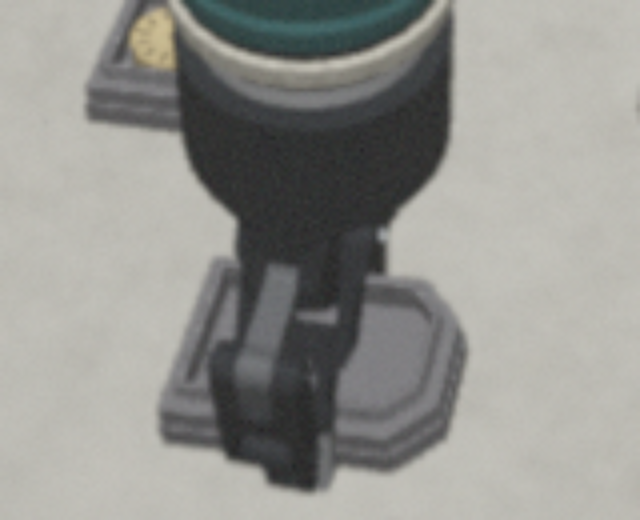

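Request:
carry_out([
  {"tx":0,"ty":0,"tz":0,"spin":0},
  {"tx":0,"ty":0,"tz":0,"spin":0},
  {"tx":0,"ty":-0.1,"tz":-0.15,"spin":1},
], hand=0.85)

```text
t: 13.45
ee_pos: [0.4616, 0.1675, 0.0003]
orientation: [[0.29, -0.956, 0.053], [-0.956, -0.291, -0.029], [0.043, -0.043, -0.998]]
contact_force: [-0.4, 0.1, 0.2]
grip_width: 0.0729
```

```bash
python3 - <<'E'
from h import *
import pickle
cm=imaging.camera_model("wrist");im=imaging.get_image("wrist")[:,:,::-1];s=r.sense()
q=s['joint_pos'];print(q[1]+q[2]+q[4]-np.pi,s['ee_pos'],s['orientation'].round(3).tolist(),s['contact_force'],s['grip_width'])
cv2.imwrite("pics/w13.png",im);pickle.dump((cm,s),open("pics/w13.pkl","wb"))
E
```

```text
-0.04064253236043447 [0.46199802 0.16762956 0.00058848] [[0.289, -0.956, 0.054], [-0.956, -0.291, -0.029], [0.043, -0.043, -0.998]] [0.21207429 0.42382259 0.10879307] 0.07273352863833675
```

View pics/w13.png

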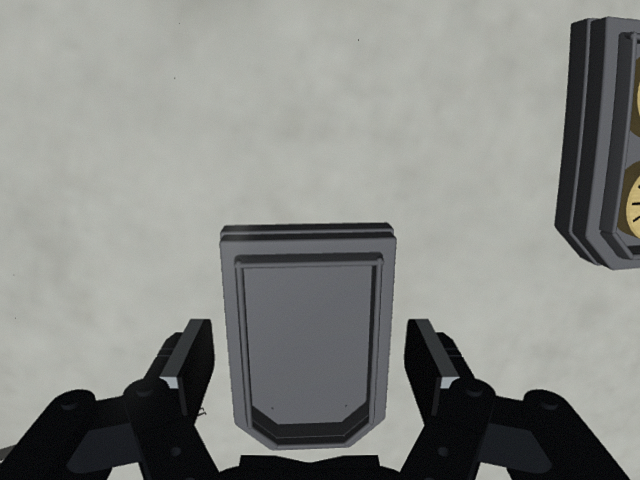

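```bash
python3 - <<'E'
from h import *
import pickle
im=cv2.imread("pics/w13.png");cm,s=pickle.load(open("pics/w13.pkl","rb"))
cv2.imwrite("pics/w13c.png",cv2.resize(im[210:460,200:420],None,fx=3,fy=2.4,interpolation=cv2.INTER_CUBIC))
R=s['orientation'];T=s['ee_pos']
def loc(px,z):
    W=onz(cm,px,z);print(np.array(px).tolist(),z,W.round(4).tolist(),'tool',((W-T)@R*1000).round(1).tolist())
loc([(221,227),(394,224)],0)
loc([(221,241),(396,237)],.010)
loc([(275,448),(338,446)],.018)
E
```

```text
[[221, 227], [394, 224]] 0 [[0.492, 0.21, 0.0], [0.5107, 0.1498, 0.0]] tool [[-31.9, -40.9, 1.0], [31.1, -41.3, 3.7]]
[[221, 241], [396, 237]] 0.01 [[0.4901, 0.2079, 0.01], [0.5082, 0.1507, 0.01]] tool [[-30.0, -39.0, -9.0], [29.9, -39.6, -6.4]]
[[275, 448], [338, 446]] 0.018 [[0.4168, 0.1686, 0.018], [0.4239, 0.1451, 0.018]] tool [[-13.2, 42.2, -19.8], [11.3, 42.2, -18.8]]
```

View pics/w13c.png

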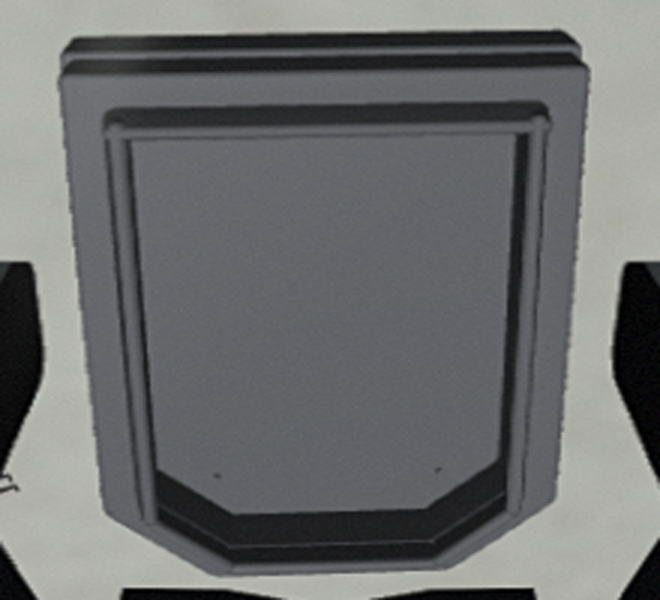

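```bash
python3 - <<'E'
from h import *
import pickle
cm,s=pickle.load(open("pics/w13.pkl","rb"))
print(cm['pose'][:3,3])
R=s['orientation'];T=s['ee_pos']
def loc(px,z):
    W=onz(cm,px,z);print(z,'tool',((W-T)@R*1000).round(1).tolist(),'w',(np.linalg.norm(W[1]-W[0])*1000).round(1),W.mean(0).round(4),np.degrees(np.arctan2(*(W[1]-W[0])[[1,0]])).round(1))
loc([(223,223.5),(391,221)],0)
loc([(221,228),(395,226)],.010)
loc([(220.5,241),(396,236.5)],.018)
loc([(275,448),(338,446)],.018)
loc([(241,257),(383,252)],.024)
E
```

```text
[0.53469224 0.19626901 0.14540459]
0 tool [[-31.1, -42.2, 1.1], [29.9, -42.5, 3.7]] w 61.1 [0.5024 0.1805 0.    ] -72.9
0.01 tool [[-29.8, -43.6, -8.8], [29.3, -43.6, -6.3]] w 59.1 [0.5032 0.1807 0.01  ] -73.1
0.018 tool [[-28.4, -41.7, -16.9], [28.1, -42.4, -14.4]] w 56.6 [0.5013 0.1804 0.018 ] -72.3
0.018 tool [[-13.2, 42.2, -19.8], [11.3, 42.2, -18.8]] w 24.5 [0.4204 0.1569 0.018 ] -73.1
0.024 tool [[-21.1, -38.4, -22.7], [23.0, -39.4, -20.8]] w 44.1 [0.4983 0.1787 0.024 ] -71.8
```

Request:
carry_out([
  {"tx":0,"ty":-0.1,"tz":0.35,"spin":0},
  {"tx":0,"ty":0,"tz":0,"spin":0},
  {"tx":0,"ty":0,"tz":0,"spin":0},
  {"tx":0,"ty":0,"tz":0,"spin":0},
], hand=0, grip_force=40)

```text
t: 14.0
ee_pos: [0.4635, 0.168, -0.0018]
orientation: [[0.289, -0.956, 0.053], [-0.956, -0.291, -0.029], [0.043, -0.042, -0.998]]
contact_force: [-1.4, -0.4, 3.6]
grip_width: 0.0589
```

Request:
carry_out([
  {"tx":0,"ty":0,"tz":-2.5,"spin":0},
  {"tx":0,"ty":0,"tz":-3.0,"spin":0},
  {"tx":4.1,"ty":-2.4,"tz":0,"spin":0},
  {"tx":4.1,"ty":-2.4,"tz":0,"spin":0},
  {"tx":4.1,"ty":-2.4,"tz":0,"spin":-2.5},
  {"tx":0,"ty":0,"tz":0,"spin":0},
])

```text
t: 14.75
ee_pos: [0.5656, 0.0702, 0.0588]
orientation: [[0.334, -0.941, 0.05], [-0.942, -0.336, -0.03], [0.045, -0.037, -0.998]]
contact_force: [0.4, 0.4, -0.4]
grip_width: 0.0587
```

```bash
python3 - <<'E'
from h import *
import pickle
cm=imaging.camera_model("wrist");im=imaging.get_image("wrist")[:,:,::-1];s=r.sense()
q=s['joint_pos'];print(q[1]+q[2]+q[4]-np.pi,s['ee_pos'],s['orientation'].round(3).tolist(),s['contact_force'],s['grip_width'])
cv2.imwrite("pics/w14.png",im);pickle.dump((cm,s),open("pics/w14.pkl","wb"))
cv2.imwrite("pics/s14.png",cv2.resize(imaging.get_image("side")[:,:,::-1][220:350,180:340],None,fx=4,fy=4))
E
```

```text
-0.0429518322286917 [0.56352712 0.07105711 0.05797851] [[0.334, -0.941, 0.047], [-0.941, -0.336, -0.03], [0.044, -0.034, -0.998]] [ 0.37589958 -0.61942622 -1.10001665] 0.058644431266518256
```

View pics/w14.png

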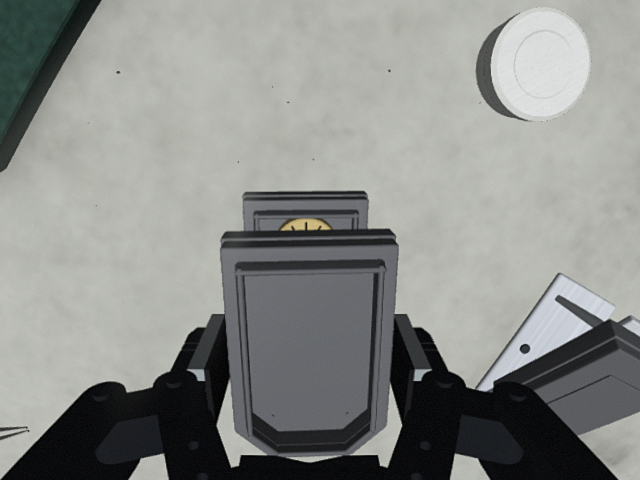

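View pics/s14.png

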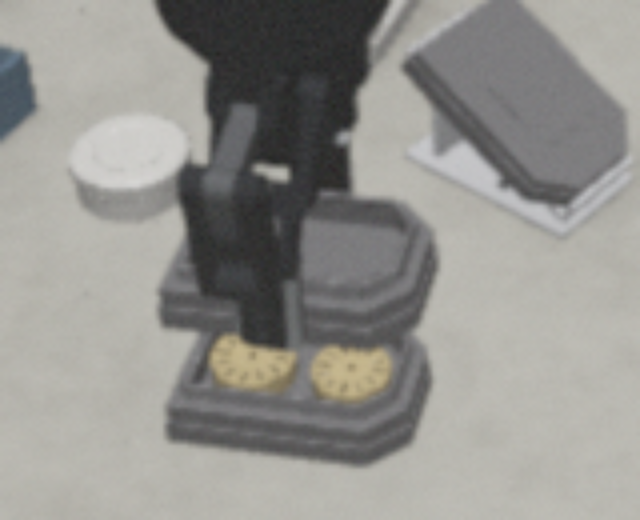

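```bash
python3 - <<'E'
from h import *
import pickle
im=cv2.imread("pics/w14.png");cm,s=pickle.load(open("pics/w14.pkl","rb"))
cv2.imwrite("pics/w14c.png",cv2.resize(im[180:280,205:410],None,fx=3.6,fy=5,interpolation=cv2.INTER_CUBIC))
R=s['orientation'];T=s['ee_pos']
a=np.radians(19.4);ax=np.array([np.cos(a),np.sin(a)]);b=np.array([-ax[1],ax[0]])
def loc(n,px,z):
    W=onz(cm,px,z);m=W.mean(0)[:2];print(n,z,'w',(np.linalg.norm(W[1]-W[0])*1000).round(1),'long',(m@ax*1000).round(1),'lat',(m@b*1000).round(1),np.degrees(np.arctan2(*(W[1]-W[0])[[1,0]])).round(1))
loc('base ledge',[(243.5,196),(367.5,193.5)],.010)
loc('base should',[(244,203),(367,201)],.018)
loc('tray ledge',[(221,235),(396,231)],.0698)
loc('tray should',[(221,245.5),(397.5,241)],.0778)
print('base c expected long',np.array([.5655,.0704])@ax,np.array([.5655,.0704])@b)
E
```

```text
base ledge 0.01 w 58.8 long 601.1 lat -122.1 -69.8
base should 0.018 w 56.2 long 599.2 lat -121.8 -70.0
tray ledge 0.0698 w 59.1 long 598.9 lat -121.0 -69.8
tray should 0.0778 w 56.5 long 597.7 lat -120.9 -69.7
base c expected long 0.5567765567539811 -0.1214342449607231
```

View pics/w14c.png

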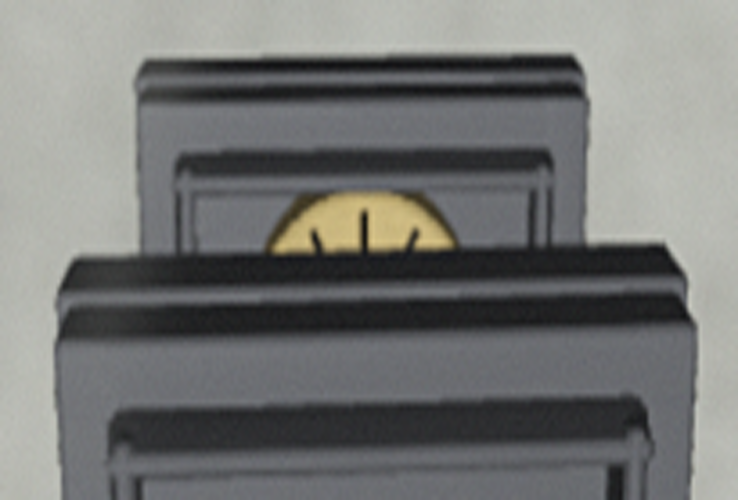

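```bash
python3 - <<'E'
from h import *
import pickle
cm,s=pickle.load(open("pics/w14.pkl","rb"))
a=np.radians(19.4);ax=np.array([np.cos(a),np.sin(a)]);b=np.array([-ax[1],ax[0]])
def loc(n,px,z):
    W=onz(cm,px,z);m=W.mean(0)[:2];print(n,z,'w',(np.linalg.norm(W[1]-W[0])*1000).round(1),'long',(m@ax*1000).round(1),'lat',(m@b*1000).round(1),np.degrees(np.arctan2(*(W[1]-W[0])[[1,0]])).round(1))
loc('base ledge',[(243,197),(367.5,196)],.010)
loc('base should',[(244,200),(368,198.5)],.018)
loc('tray ledge',[(221,240),(395,236)],.0698)
loc('tray should',[(221,246.5),(398,242.5)],.0778)
loc('base bot',[(245,192),(365,191)],.0)
loc('tray bot',[(226,232),(391,229)],.0598)
E
```

```text
base ledge 0.01 w 59.1 long 600.2 lat -122.0 -70.5
base should 0.018 w 56.6 long 600.4 lat -122.1 -70.3
tray ledge 0.0698 w 58.9 long 597.1 lat -120.9 -69.8
tray should 0.0778 w 56.7 long 597.3 lat -121.0 -69.9
base bot 0.0 w 59.7 long 600.9 lat -122.3 -70.4
tray bot 0.0598 w 59.7 long 597.0 lat -121.5 -70.1
```

Request:
carry_out([
  {"tx":0,"ty":0,"tz":2.2,"spin":0.4},
  {"tx":0,"ty":0,"tz":0.8,"spin":0},
  {"tx":0,"ty":0,"tz":0,"spin":0},
])

```text
t: 15.22
ee_pos: [0.5598, 0.0729, 0.0253]
orientation: [[0.331, -0.943, 0.041], [-0.943, -0.332, -0.03], [0.042, -0.029, -0.999]]
contact_force: [1.0, 0.7, -0.9]
grip_width: 0.0588
```

```bash
python3 - <<'E'
from h import *
import pickle
cm=imaging.camera_model("wrist");im=imaging.get_image("wrist")[:,:,::-1];s=r.sense()
q=s['joint_pos'];print(q[1]+q[2]+q[4]-np.pi,s['ee_pos'],s['orientation'].round(3).tolist(),s['contact_force'],s['grip_width'])
cv2.imwrite("pics/w15.png",im);pickle.dump((cm,s),open("pics/w15.pkl","wb"))
a=cv2.resize(im[180:280,205:410],None,fx=3.6,fy=5,interpolation=cv2.INTER_CUBIC)
cv2.imwrite("pics/w15c.png",a)
cv2.imwrite("pics/s15.png",cv2.resize(imaging.get_image("side")[:,:,::-1][250:350,200:310],None,fx=5,fy=5))
E
```

```text
-0.037163200928942874 [0.55977422 0.07287815 0.02554997] [[0.331, -0.943, 0.041], [-0.943, -0.332, -0.03], [0.042, -0.029, -0.999]] [-0.39185524 -0.34463009 -1.32058437] 0.05845594734253312
```

View pics/w15c.png

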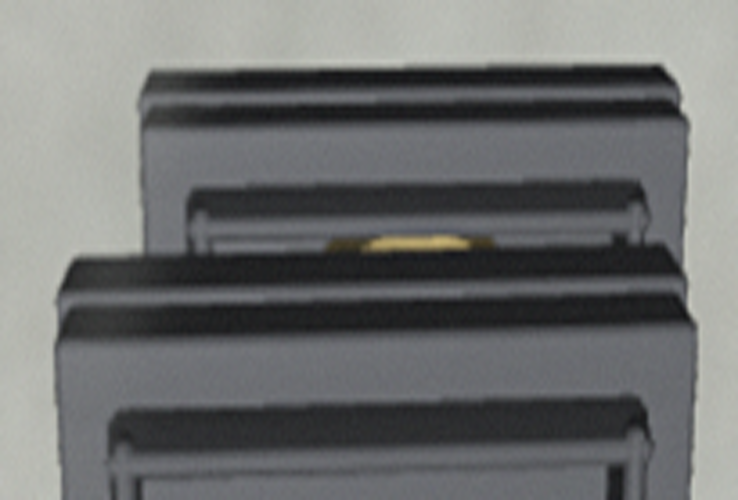

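View pics/s15.png

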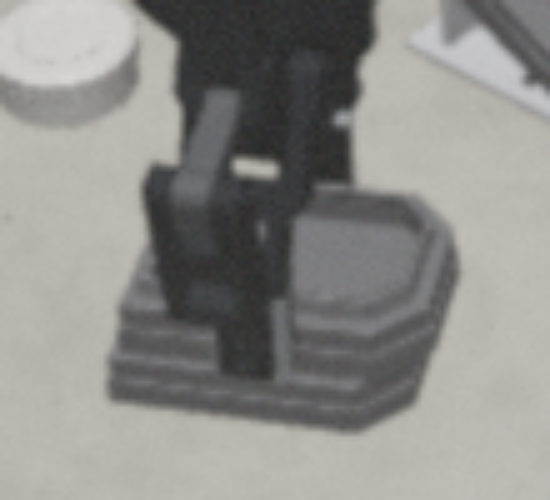

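```bash
cat > m.py <<'E'
from h import *
import pickle
def loc(cm,n,px,z):
    a=np.radians(19.5);ax=np.array([np.cos(a),np.sin(a)]);b=np.array([-ax[1],ax[0]])
    W=onz(cm,px,z);m=W.mean(0)[:2];print(n,z,'w',(np.linalg.norm(W[1]-W[0])*1000).round(1),'long',(m@ax*1000).round(1),'lat',(m@b*1000).round(1),np.degrees(np.arctan2(*(W[1]-W[0])[[1,0]])).round(1))
E
python3 - <<'E'
from m import *
cm,s=pickle.load(open("pics/w15.pkl","rb"))
loc(cm,'base ledge',[(244.2,200.4),(393.9,199.4)],.010)
loc(cm,'base should',[(245.3,204.4),(396.7,203.6)],.018)
z=.0273
loc(cm,'tray ledge',[(220.8,240),(395.5,237)],.010+z)
loc(cm,'tray should',[(220.8,247),(398.6,244)],.018+z)
E
```

```text
base ledge 0.01 w 59.0 long 600.1 lat -123.1 -70.7
base should 0.018 w 56.9 long 600.2 lat -123.3 -70.8
tray ledge 0.0373 w 58.6 long 592.6 lat -117.7 -70.4
tray should 0.0453 w 56.4 long 592.7 lat -117.8 -70.4
```

Request:
carry_out([
  {"tx":0.55,"ty":-0.75,"tz":-0.2,"spin":0},
  {"tx":0,"ty":0,"tz":0,"spin":0},
])

```text
t: 15.58
ee_pos: [0.5711, 0.0705, 0.0303]
orientation: [[0.331, -0.943, 0.045], [-0.943, -0.332, -0.029], [0.043, -0.033, -0.999]]
contact_force: [0.2, 0.3, 0.2]
grip_width: 0.0589
```

```bash
python3 - <<'E'
from m import *
cm=imaging.camera_model("wrist");im=imaging.get_image("wrist")[:,:,::-1];s=r.sense()
print(s['ee_pos'],s['orientation'].round(3).tolist())
cv2.imwrite("pics/w16.png",im);pickle.dump((cm,s),open("pics/w16.pkl","wb"))
a=cv2.resize(im[180:280,205:410],None,fx=3.6,fy=5,interpolation=cv2.INTER_CUBIC)
cv2.imwrite("pics/w16c.png",a)
E
```

```text
[0.57044633 0.07047624 0.03001517] [[0.331, -0.943, 0.044], [-0.943, -0.332, -0.029], [0.042, -0.032, -0.999]]
```

View pics/w16c.png

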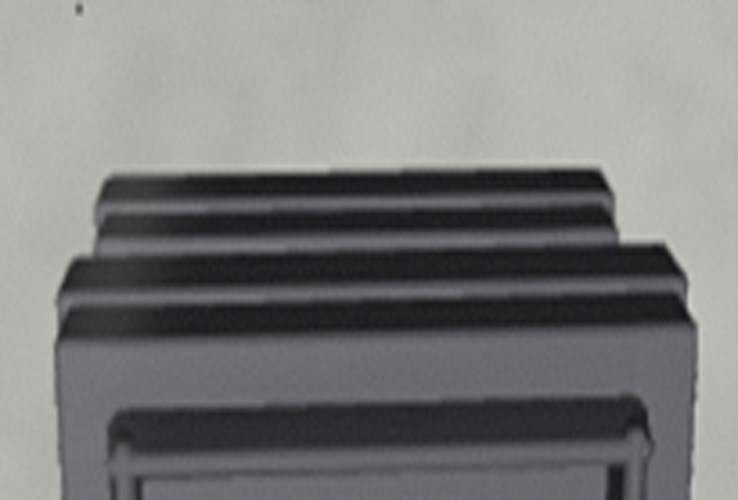

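```bash
python3 - <<'E'
from m import *
cm,s=pickle.load(open("pics/w16.pkl","rb"))
loc(cm,'base ledge',[(231.9,221.2),(375,219.8)],.010)
loc(cm,'base should',[(232.2,228),(376.6,226.5)],.018)
z=.0318
loc(cm,'tray ledge',[(220.8,240),(395.5,237)],.010+z)
loc(cm,'tray should',[(220.8,247),(398.6,244)],.018+z)
E
```

```text
base ledge 0.01 w 58.9 long 600.5 lat -123.0 -70.7
base should 0.018 w 56.8 long 599.8 lat -123.1 -70.7
tray ledge 0.041800000000000004 w 58.9 long 602.2 lat -123.7 -70.3
tray should 0.0498 w 56.7 long 602.3 lat -123.8 -70.4
```

Request:
carry_out([
  {"tx":-0.12,"ty":0.2,"tz":0.5,"spin":0.3},
  {"tx":0,"ty":0,"tz":0,"spin":0},
])

```text
t: 15.88
ee_pos: [0.5683, 0.0707, 0.0248]
orientation: [[0.325, -0.945, 0.044], [-0.945, -0.327, -0.029], [0.042, -0.032, -0.999]]
contact_force: [0.1, -0.1, -1.6]
grip_width: 0.0585
```

```bash
python3 - <<'E'
from m import *
cm=imaging.camera_model("wrist");im=imaging.get_image("wrist")[:,:,::-1];s=r.sense()
print(s['ee_pos'],s['orientation'].round(3).tolist(),s['contact_force'])
cv2.imwrite("pics/w17.png",im);pickle.dump((cm,s),open("pics/w17.pkl","wb"))
a=cv2.resize(im[180:280,205:410],None,fx=3.6,fy=5,interpolation=cv2.INTER_CUBIC)
cv2.imwrite("pics/w17c.png",a)
E
```

```text
[0.56865206 0.07073793 0.02508898] [[0.325, -0.945, 0.045], [-0.945, -0.327, -0.029], [0.042, -0.033, -0.999]] [ 0.19053196  0.14741031 -0.7286013 ]
```

View pics/w17c.png

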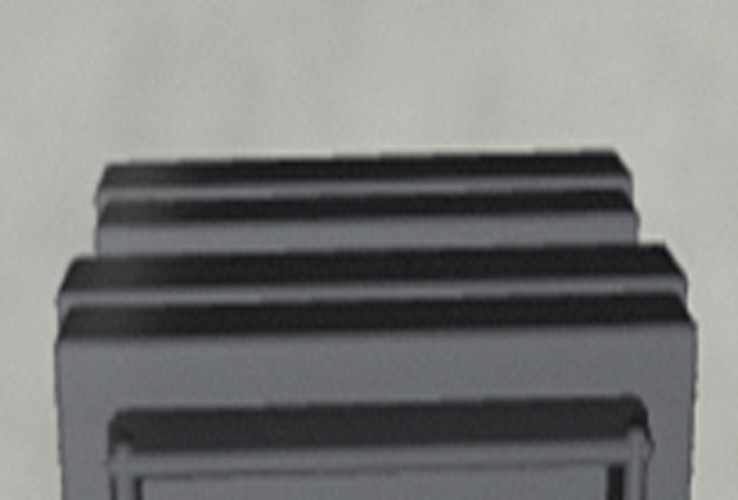

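```bash
python3 - <<'E'
from m import *
cm,s=pickle.load(open("pics/w17.pkl","rb"))
loc(cm,'base ledge',[(231.9,219.4),(380.6,217.5)],.010)
loc(cm,'base should',[(232.2,225.2),(382.2,223.2)],.018)
z=.0269
loc(cm,'tray ledge',[(220.8,240),(395.5,237)],.010+z)
loc(cm,'tray should',[(220.8,247),(398.6,244)],.018+z)
E
```

```text
base ledge 0.01 w 59.1 long 600.2 lat -123.0 -70.8
base should 0.018 w 56.9 long 599.9 lat -123.1 -70.8
tray ledge 0.0369 w 58.6 long 599.8 lat -122.7 -70.7
tray should 0.044899999999999995 w 56.4 long 599.9 lat -122.9 -70.7
```

Request:
carry_out([
  {"tx":-0.03,"ty":0.03,"tz":0.5,"spin":0},
  {"tx":0,"ty":0,"tz":0,"spin":0},
])

```text
t: 16.18
ee_pos: [0.5683, 0.0707, 0.0196]
orientation: [[0.325, -0.945, 0.045], [-0.945, -0.327, -0.029], [0.042, -0.033, -0.999]]
contact_force: [-0.1, -0.2, -0.9]
grip_width: 0.0585
```

Request:
carry_out([
  {"tx":0,"ty":0.02,"tz":0.3,"spin":0},
  {"tx":0,"ty":0,"tz":0,"spin":0},
])

```text
t: 16.42
ee_pos: [0.5685, 0.0706, 0.0166]
orientation: [[0.325, -0.944, 0.045], [-0.945, -0.327, -0.029], [0.042, -0.033, -0.999]]
contact_force: [-0.4, 0.6, -0.4]
grip_width: 0.0587
```

```bash
python3 - <<'E'
from m import *
s=r.sense()
print(s['ee_pos'],s['contact_force'],s['wrist_torque'])
cv2.imwrite("pics/s18.png",cv2.resize(imaging.get_image("side")[:,:,::-1][250:350,200:310],None,fx=5,fy=5))
E
```

```text
[0.56845931 0.0706402  0.01656202] [-0.40300156  0.64793922 -0.37513163] [0.03036573 0.06478898 0.00063227]
```

View pics/s18.png

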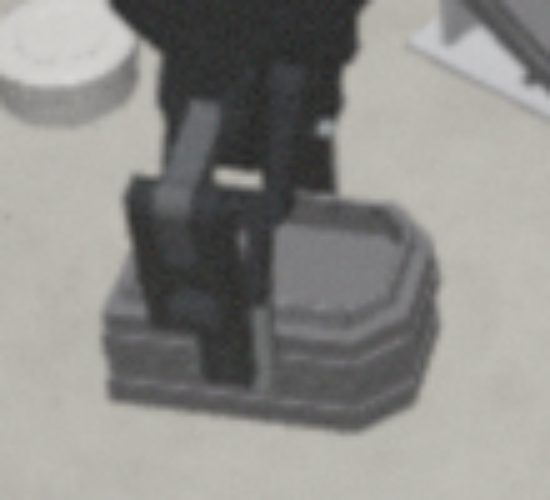

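Request:
carry_out([
  {"tx":0,"ty":0,"tz":0.15,"spin":0},
  {"tx":0,"ty":0,"tz":0,"spin":0},
])

```text
t: 16.73
ee_pos: [0.5689, 0.0707, 0.0166]
orientation: [[0.325, -0.945, 0.045], [-0.945, -0.327, -0.029], [0.042, -0.033, -0.999]]
contact_force: [0.5, -1.1, -0.3]
grip_width: 0.059
```

Request:
carry_out([
  {"tx":0,"ty":0,"tz":0.3,"spin":0},
])

```text
t: 16.85
ee_pos: [0.5693, 0.0707, 0.016]
orientation: [[0.325, -0.945, 0.045], [-0.945, -0.327, -0.029], [0.042, -0.033, -0.999]]
contact_force: [-15.0, 0.1, 32.6]
grip_width: 0.0588
```

Request:
carry_out([
  {"tx":0,"ty":0,"tz":0,"spin":0},
  {"tx":0,"ty":0,"tz":0,"spin":0},
  {"tx":0,"ty":0,"tz":0,"spin":0},
], hand=0.9)

```text
t: 17.23
ee_pos: [0.5701, 0.0708, 0.0165]
orientation: [[0.325, -0.944, 0.047], [-0.945, -0.327, -0.029], [0.043, -0.035, -0.998]]
contact_force: [-0.1, -0.5, -0.4]
grip_width: 0.0771
```

```bash
python3 - <<'E'
from m import *
s=r.sense()
print(s['ee_pos'],s['contact_force'],s['grip_width'])
cv2.imwrite("pics/s19.png",cv2.resize(imaging.get_image("side")[:,:,::-1][250:350,200:310],None,fx=5,fy=5))
cv2.imwrite("pics/w19.png",imaging.get_image("wrist")[:,:,::-1])
E
```

```text
[0.57005178 0.07075044 0.01647074] [-0.06086995 -0.53652307 -0.4382517 ] 0.07711264641713668
```

View pics/s19.png

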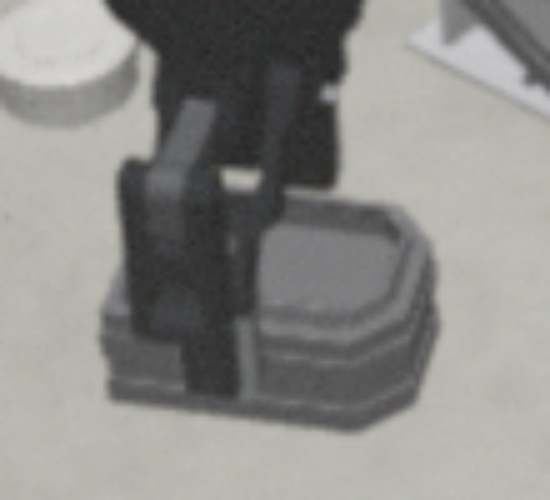

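View pics/w19.png

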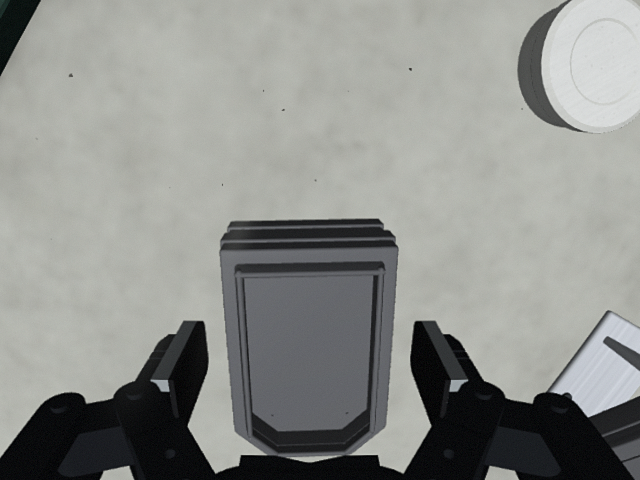

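Request:
carry_out([
  {"tx":0,"ty":0,"tz":-4.5,"spin":0},
  {"tx":0,"ty":0,"tz":-4.5,"spin":0},
  {"tx":0,"ty":0,"tz":-4.0,"spin":0},
  {"tx":4.8,"ty":1.9,"tz":0,"spin":0},
  {"tx":4.8,"ty":1.9,"tz":0,"spin":0},
  {"tx":4.8,"ty":1.9,"tz":0,"spin":0},
  {"tx":0,"ty":0,"tz":0,"spin":9},
  {"tx":0,"ty":0,"tz":0,"spin":9},
  {"tx":0,"ty":0,"tz":0,"spin":9},
  {"tx":0,"ty":0,"tz":0,"spin":0},
], hand=1)

```text
t: 18.58
ee_pos: [0.5559, -0.0855, 0.1523]
orientation: [[-0.151, -0.988, 0.044], [-0.988, 0.15, -0.031], [0.024, -0.048, -0.999]]
contact_force: [-0.1, -0.7, -0.5]
grip_width: 0.0854
```

```bash
python3 - <<'E'
from m import *
cm=imaging.camera_model("wrist");im=imaging.get_image("wrist")[:,:,::-1];s=r.sense()
q=s['joint_pos'];print(q.round(3),s['ee_pos'],s['orientation'].round(3).tolist(),s['contact_force'])
cv2.imwrite("pics/w20.png",im);pickle.dump((cm,s),open("pics/w20.pkl","wb"))
cv2.imwrite("pics/s20.png",cv2.resize(imaging.get_image("side")[:,:,::-1][200:360,200:400],None,fx=4,fy=4))
E
```

```text
[-0.183  0.085  1.965 -0.026  1.043  1.55 ] [ 0.55588606 -0.08546087  0.15230277] [[-0.15, -0.988, 0.044], [-0.988, 0.149, -0.031], [0.024, -0.048, -0.999]] [ 0.52268238 -0.56346066  0.46835555]
```

View pics/w20.png

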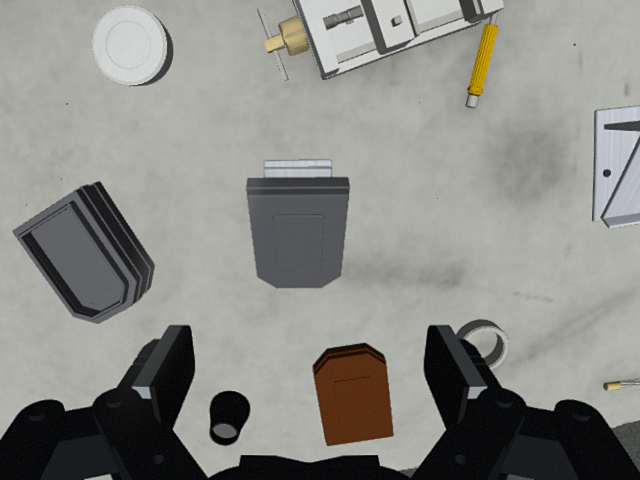

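View pics/s20.png

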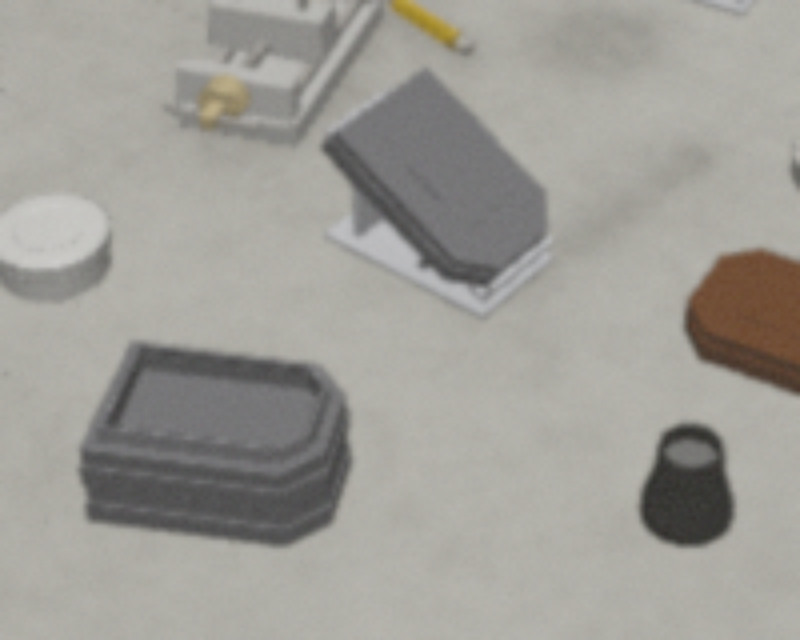

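```bash
python3 - <<'E'
from m import *
im=cv2.imread("pics/w20.png");cm,s=pickle.load(open("pics/w20.pkl","rb"))
cv2.imwrite("pics/w20c.png",cv2.resize(im[150:300,230:370],None,fx=4,fy=4,interpolation=cv2.INTER_CUBIC))
P=lambda px,z:onz(cm,px,z).round(4).tolist()
print('high top',P([(250,193),(348,193)],.0647));print('high skirt',P([(247.5,180),(349.5,178)],.0602))
print('low cut',P([(274,287.5),(325,287.5)],.0225));print('low corners sides',P([(256,274),(342,274)],.0285))
E
```

```text
high top [[0.5995, -0.0604, 0.0647], [0.5908, -0.1155, 0.0647]]
high skirt [[0.6064, -0.0597, 0.0602], [0.5985, -0.1178, 0.0602]]
low cut [[0.5237, -0.0583, 0.0225], [0.5179, -0.0944, 0.0225]]
low corners sides [[0.538, -0.0485, 0.0285], [0.5285, -0.1076, 0.0285]]
```

View pics/w20c.png

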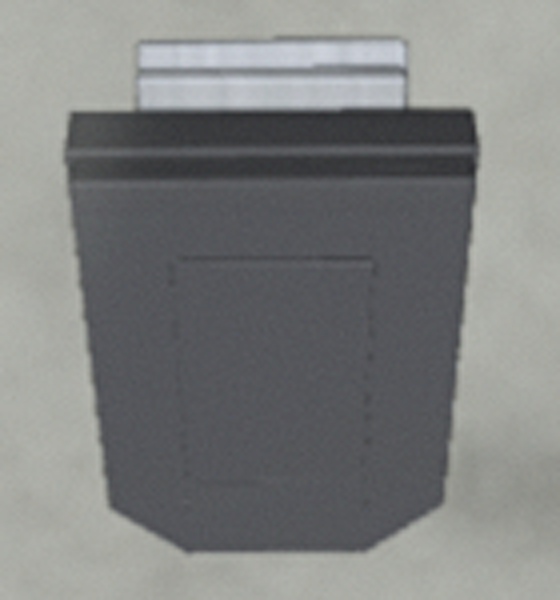

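Request:
carry_out([
  {"tx":-0.65,"ty":0,"tz":5.0,"spin":0.5},
  {"tx":0,"ty":0,"tz":0,"spin":0},
  {"tx":0,"ty":0,"tz":3.0,"spin":0},
  {"tx":0,"ty":0,"tz":0,"spin":0},
])

```text
t: 19.18
ee_pos: [0.5634, -0.0815, 0.0751]
orientation: [[-0.15, -0.987, 0.049], [-0.988, 0.149, -0.032], [0.024, -0.053, -0.998]]
contact_force: [-1.1, 0.3, -0.2]
grip_width: 0.0854
```

```bash
python3 - <<'E'
from m import *
cm=imaging.camera_model("wrist");im=imaging.get_image("wrist")[:,:,::-1];s=r.sense()
q=s['joint_pos'];print(q.round(3),s['ee_pos'],s['orientation'].round(3).tolist(),s['contact_force'])
cv2.imwrite("pics/w21.png",im);pickle.dump((cm,s),open("pics/w21.pkl","wb"))
E
```

```text
[-0.174  0.18   2.013 -0.029  0.89   1.565] [ 0.56599263 -0.08196553  0.0776278 ] [[-0.151, -0.987, 0.055], [-0.988, 0.149, -0.033], [0.024, -0.059, -0.998]] [ 0.19096609 -0.31597303  0.99717387]
```

View pics/w21.png

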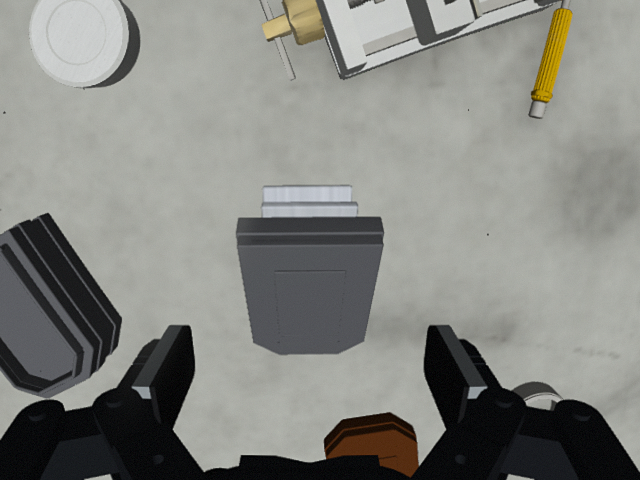

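```bash
python3 - <<'E'
from m import *
im=cv2.imread("pics/w21.png");cm,s=pickle.load(open("pics/w21.pkl","rb"))
P=lambda px,z:onz(cm,px,z)
u=np.array([.987,-.158,0])
hi=P([(238.5,245),(381.5,243.5)],.0647);lo=P([(283,354),(337,353.5)],.0225)
print(hi.round(4),lo.round(4),np.linalg.norm(hi[1]-hi[0]))
print('O',(hi.mean(0)-.026*u).round(4),(lo.mean(0)+.0487*u).round(4))
for W in(hi,lo):
    e=W[0]-W[1];print(np.degrees(np.arctan2(e[1],e[0]))-90)
s=r.sense();print(s['ee_pos'])
E
```

```text
[[ 0.5985 -0.059   0.0647]
 [ 0.5903 -0.115   0.0647]] [[ 0.5229 -0.0623  0.0225]
 [ 0.5183 -0.0915  0.0225]] 0.0565670420064099
O [ 0.5688 -0.0829  0.0647] [ 0.5687 -0.0846  0.0225]
-8.41091393199305
-8.864803320767862
[ 0.56599263 -0.08196553  0.0776278 ]
```

Request:
carry_out([
  {"tx":0,"ty":0.5,"tz":3.0,"spin":0},
  {"tx":0,"ty":0,"tz":0,"spin":0},
  {"tx":0,"ty":0.3,"tz":1.8,"spin":0},
  {"tx":0,"ty":0,"tz":0,"spin":0},
  {"tx":0,"ty":0,"tz":0,"spin":0},
])

```text
t: 19.85
ee_pos: [0.5696, -0.084, 0.0389]
orientation: [[-0.149, -0.986, 0.072], [-0.989, 0.147, -0.036], [0.025, -0.076, -0.997]]
contact_force: [0.6, 0.3, -0.8]
grip_width: 0.0853
```

Request:
carry_out([
  {"tx":0,"ty":0.35,"tz":0.5,"spin":0},
  {"tx":0,"ty":0.35,"tz":0.5,"spin":0},
  {"tx":0,"ty":0.35,"tz":0.5,"spin":0},
])

```text
t: 20.23
ee_pos: [0.5607, -0.0831, 0.0235]
orientation: [[-0.149, -0.986, 0.074], [-0.989, 0.147, -0.036], [0.025, -0.078, -0.997]]
contact_force: [-0.2, 0.3, 0.0]
grip_width: 0.0854
```

```bash
python3 - <<'E'
from m import *
im=imaging.get_image("wrist")[:,:,::-1];s=r.sense()
q=s['joint_pos'];print(q.round(3),s['ee_pos'],s['orientation'].round(3).tolist(),s['contact_force'])
cv2.imwrite("pics/w22.png",im)
cv2.imwrite("pics/s22.png",cv2.resize(imaging.get_image("side")[:,:,::-1][190:300,250:360],None,fx=5,fy=5))
E
```

```text
[-0.177  0.235  2.07  -0.033  0.759  1.565] [ 0.55950575 -0.08289413  0.02246875] [[-0.149, -0.986, 0.072], [-0.989, 0.147, -0.036], [0.025, -0.076, -0.997]] [-0.67975111 -0.43275623 -0.89161952]
```

View pics/w22.png

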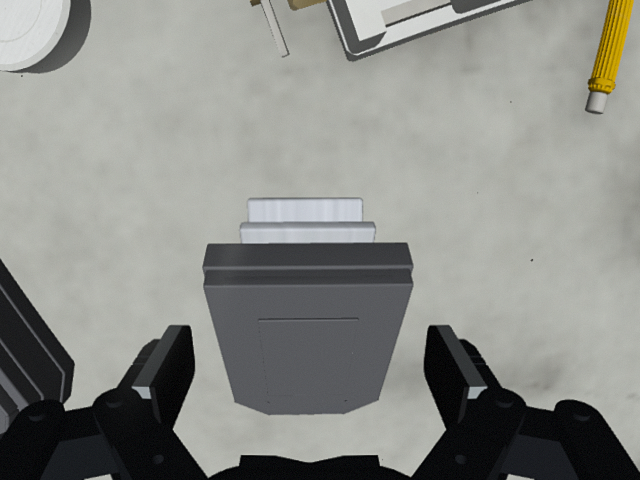

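View pics/s22.png

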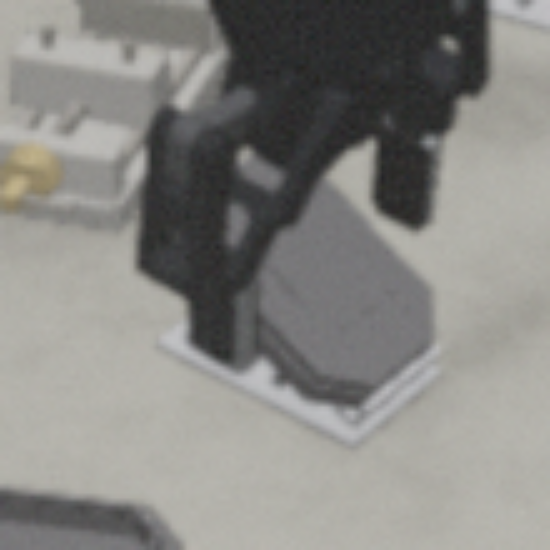

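Request:
carry_out([
  {"tx":0,"ty":-0.3,"tz":0,"spin":0},
  {"tx":0,"ty":0,"tz":0,"spin":0},
  {"tx":0,"ty":0,"tz":0,"spin":0},
  {"tx":0,"ty":0,"tz":0,"spin":0},
], hand=0, grip_force=25)

```text
t: 20.82
ee_pos: [0.5631, -0.0834, 0.0231]
orientation: [[-0.149, -0.986, 0.072], [-0.989, 0.147, -0.036], [0.025, -0.076, -0.997]]
contact_force: [-0.5, 0.3, 0.1]
grip_width: 0.0595
```

```bash
python3 - <<'E'
from m import *
im=imaging.get_image("wrist")[:,:,::-1];s=r.sense()
q=s['joint_pos'];print(q.round(3),s['ee_pos'],s['orientation'].round(3).tolist(),s['contact_force'])
cv2.imwrite("pics/w23.png",im)
E
```

```text
[-0.177  0.24   2.062 -0.033  0.762  1.565] [ 0.5630317  -0.08341246  0.02313688] [[-0.149, -0.986, 0.072], [-0.989, 0.147, -0.036], [0.025, -0.076, -0.997]] [ 0.36031147 -0.29492339  0.01095144]
```

View pics/w23.png

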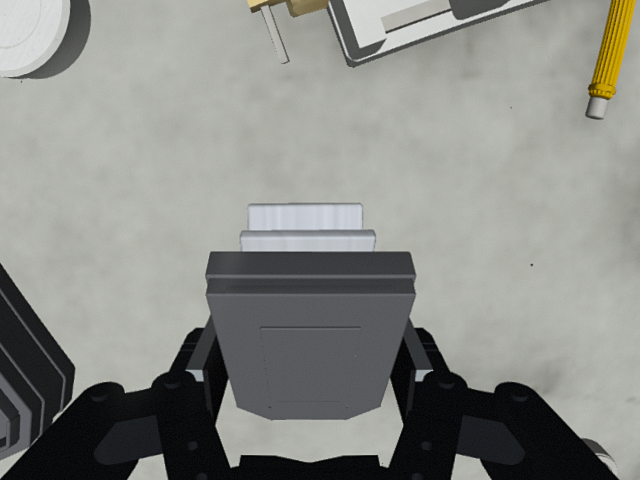

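Request:
carry_out([
  {"tx":0,"ty":0,"tz":-3.0,"spin":0},
  {"tx":0,"ty":0,"tz":-4.0,"spin":0},
  {"tx":0,"ty":0,"tz":0,"spin":-9},
  {"tx":0,"ty":0,"tz":0,"spin":-9},
  {"tx":0,"ty":0,"tz":0,"spin":-9},
  {"tx":-5.4,"ty":0.3,"tz":0,"spin":0},
  {"tx":-5.4,"ty":0.3,"tz":0,"spin":0},
  {"tx":-5.4,"ty":0.3,"tz":0,"spin":0},
  {"tx":-5.4,"ty":0.3,"tz":0,"spin":0},
  {"tx":-5.2,"ty":0.3,"tz":0,"spin":0},
])

```text
t: 22.12
ee_pos: [0.4564, 0.1701, 0.0791]
orientation: [[0.322, -0.944, 0.078], [-0.945, -0.325, -0.036], [0.059, -0.062, -0.996]]
contact_force: [-0.3, 0.5, -1.3]
grip_width: 0.0593
```

```bash
python3 - <<'E'
from m import *
s=r.sense()
q=s['joint_pos'];print(q.round(3),s['ee_pos'],s['orientation'].round(3).tolist(),s['contact_force'])
cv2.imwrite("pics/s24.png",imaging.get_image("side")[:,:,::-1][180:460,60:440])
E
```

```text
[ 0.349  0.023  2.185 -0.079  0.874  1.639] [0.45642423 0.17007461 0.07907355] [[0.322, -0.944, 0.078], [-0.945, -0.325, -0.036], [0.059, -0.062, -0.996]] [-0.28977784  0.51684907 -1.30292486]
```

View pics/s24.png

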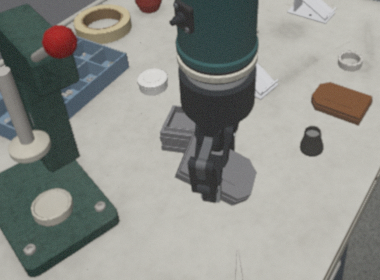

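Request:
carry_out([
  {"tx":0,"ty":0,"tz":-5.0,"spin":0},
  {"tx":0,"ty":0,"tz":0,"spin":0},
  {"tx":0,"ty":0,"tz":-5.0,"spin":0},
  {"tx":0,"ty":0,"tz":0,"spin":0},
])

```text
t: 22.68
ee_pos: [0.4438, 0.1795, 0.178]
orientation: [[0.329, -0.941, 0.072], [-0.943, -0.332, -0.034], [0.056, -0.057, -0.997]]
contact_force: [0.2, 0.3, -0.6]
grip_width: 0.0594
```

Request:
carry_out([
  {"tx":0.2,"ty":0.1,"tz":3.9,"spin":0},
  {"tx":0.2,"ty":0.1,"tz":3.9,"spin":0},
  {"tx":0.2,"ty":0.1,"tz":3.9,"spin":0},
  {"tx":0.2,"ty":0.1,"tz":3.0,"spin":0},
])

```text
t: 23.18
ee_pos: [0.454, 0.1638, 0.0267]
orientation: [[0.328, -0.942, 0.075], [-0.943, -0.331, -0.033], [0.056, -0.06, -0.997]]
contact_force: [0.4, 0.2, -0.6]
grip_width: 0.0592
```

```bash
python3 - <<'E'
from m import *
s=r.sense()
q=s['joint_pos'];print(q.round(3),s['ee_pos'],s['orientation'].round(3).tolist(),s['contact_force'])
cv2.imwrite("pics/s25.png",cv2.resize(imaging.get_image("side")[:,:,::-1][280:430,180:360],None,fx=4,fy=4))
E
```

```text
[ 0.335  0.097  2.227 -0.081  0.76   1.626] [0.45399169 0.16382874 0.02671029] [[0.328, -0.942, 0.075], [-0.943, -0.331, -0.033], [0.056, -0.06, -0.997]] [ 0.4028551   0.18003239 -0.59870898]
```

View pics/s25.png

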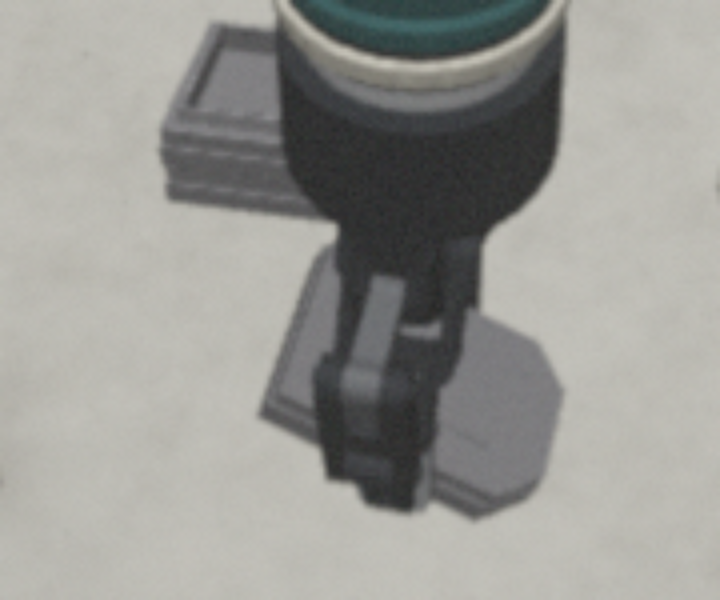

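Request:
carry_out([
  {"tx":0,"ty":0,"tz":0.8,"spin":0},
  {"tx":0,"ty":0,"tz":0.7,"spin":0},
  {"tx":0,"ty":0,"tz":0.6,"spin":0},
  {"tx":0,"ty":0,"tz":0.5,"spin":0},
])

```text
t: 23.72
ee_pos: [0.4572, 0.1629, -0.0007]
orientation: [[0.325, -0.943, 0.075], [-0.944, -0.328, -0.032], [0.055, -0.061, -0.997]]
contact_force: [-1.1, 0.4, 3.9]
grip_width: 0.0592
```

```bash
python3 - <<'E'
from m import *
s=r.sense()
q=s['joint_pos'];print(q.round(3),s['ee_pos'],s['contact_force'],s['wrist_torque'])
cv2.imwrite("pics/s26.png",cv2.resize(imaging.get_image("side")[:,:,::-1][280:430,180:360],None,fx=4,fy=4))
E
```

```text
[ 0.33   0.149  2.235 -0.085  0.699  1.63 ] [ 0.4571642   0.16290465 -0.00068764] [-1.11017109  0.44686974  3.93224324] [ 0.02347104  0.40761566 -0.07928178]
```

View pics/s26.png

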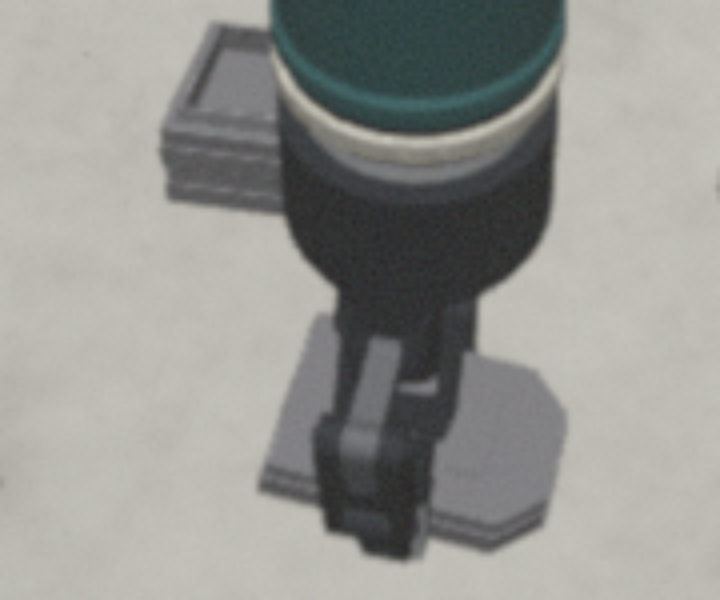

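Request:
carry_out([
  {"tx":0,"ty":0,"tz":0.4,"spin":0},
  {"tx":0,"ty":0,"tz":0.3,"spin":0},
])

```text
t: 24.02
ee_pos: [0.4581, 0.1632, -0.0033]
orientation: [[0.326, -0.943, 0.074], [-0.944, -0.329, -0.032], [0.055, -0.059, -0.997]]
contact_force: [-16.9, -3.4, 42.8]
grip_width: 0.0589
```

```bash
python3 - <<'E'
from m import *
s=r.sense()
q=s['joint_pos'];print(q.round(3),s['ee_pos'],s['contact_force'],s['wrist_torque'])
cv2.imwrite("pics/s27.png",cv2.resize(imaging.get_image("side")[:,:,::-1][280:430,180:360],None,fx=4,fy=4))
E
```

```text
[ 0.33   0.157  2.233 -0.085  0.695  1.63 ] [ 0.45813497  0.16322003 -0.00332951] [-16.88881432  -3.38929846  42.82758588] [0.24309139 3.16688836 0.4275533 ]
```

View pics/s27.png

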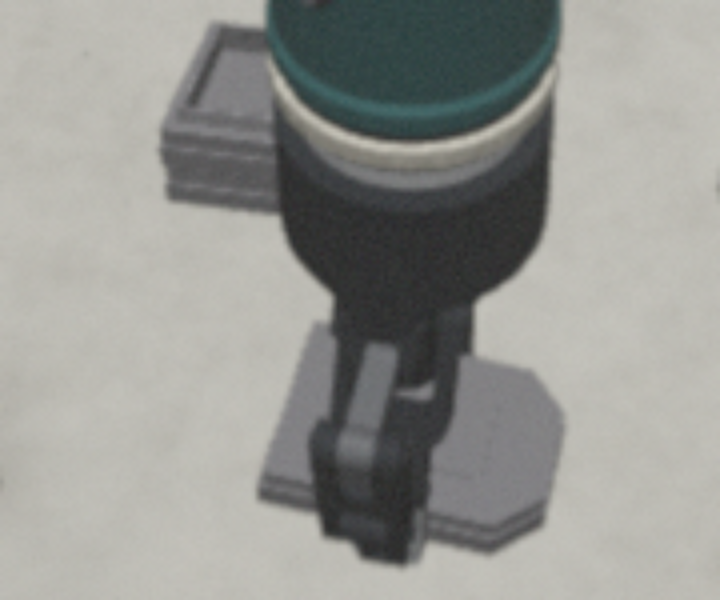

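```bash
python3 - <<'E'
from m import *
cs=imaging.camera_model("side")
A=onz(cs,(302.5,417.3),0)[0];o,v=ray(cs,(244.5,404))
for z in np.arange(0,.015,.002):
    B=o+v[0]*((z-o[2])/v[0][2]);print(round(z,3),np.linalg.norm(B-A).round(4),np.degrees(np.arctan2(*(B-A)[[1,0]])).round(1))
E
```

```text
0.0 0.0758 14.8
0.002 0.0751 15.8
0.004 0.0745 16.8
0.006 0.074 17.9
0.008 0.0736 18.9
0.01 0.0732 20.0
0.012 0.073 21.1
0.014 0.0728 22.2
```

Request:
carry_out([
  {"tx":0,"ty":0,"tz":-3.5,"spin":0},
  {"tx":0,"ty":0,"tz":-3.7,"spin":0},
  {"tx":4.1,"ty":-2.3,"tz":0,"spin":0},
  {"tx":4.1,"ty":-2.3,"tz":0,"spin":0},
  {"tx":4.1,"ty":-2.3,"tz":0,"spin":0},
  {"tx":0,"ty":0,"tz":0,"spin":0},
])

```text
t: 24.82
ee_pos: [0.5599, 0.0698, 0.0832]
orientation: [[0.33, -0.941, 0.076], [-0.942, -0.333, -0.033], [0.057, -0.061, -0.997]]
contact_force: [-1.1, 1.4, -0.6]
grip_width: 0.0593
```

```bash
python3 - <<'E'
from m import *
cm=imaging.camera_model("wrist");im=imaging.get_image("wrist")[:,:,::-1];s=r.sense()
q=s['joint_pos'];print(q.round(3),s['ee_pos'],s['orientation'].round(3).tolist(),s['contact_force'])
cv2.imwrite("pics/w28.png",im);pickle.dump((cm,s),open("pics/w28.pkl","wb"))
cv2.imwrite("pics/s28.png",cv2.resize(imaging.get_image("side")[:,:,::-1][220:350,180:340],None,fx=5,fy=4.6))
E
```

```text
[ 0.107  0.152  2.037 -0.053  0.884  1.37 ] [0.55791241 0.07056023 0.08233929] [[0.331, -0.941, 0.073], [-0.942, -0.334, -0.033], [0.056, -0.058, -0.997]] [-0.37025478  0.01428589 -0.90489486]
```

View pics/w28.png

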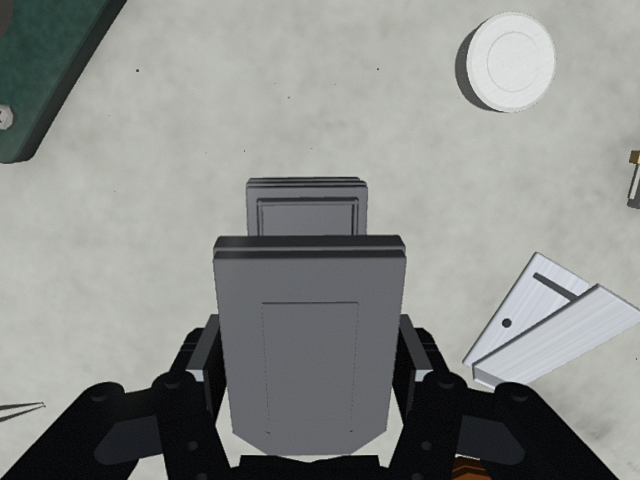

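View pics/s28.png

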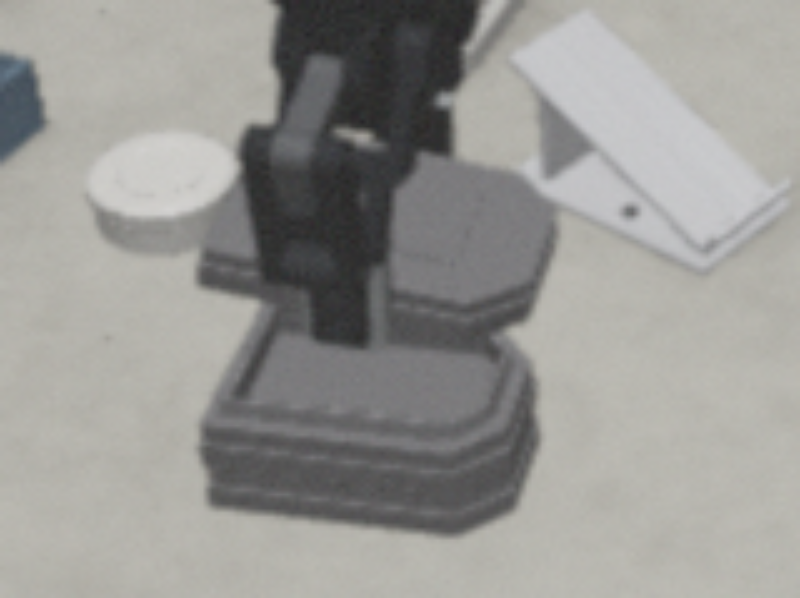

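Request:
carry_out([
  {"tx":0,"ty":-0.3,"tz":1.2,"spin":0},
  {"tx":0,"ty":-0.3,"tz":1.2,"spin":0},
  {"tx":0,"ty":0,"tz":0.4,"spin":0},
  {"tx":0,"ty":0,"tz":0,"spin":0},
])

```text
t: 25.42
ee_pos: [0.5603, 0.0745, 0.0498]
orientation: [[0.335, -0.94, 0.066], [-0.941, -0.338, -0.033], [0.054, -0.051, -0.997]]
contact_force: [-0.2, 0.0, -0.3]
grip_width: 0.0591
```

```bash
python3 - <<'E'
from m import *
cm=imaging.camera_model("wrist");im=imaging.get_image("wrist")[:,:,::-1];s=r.sense()
q=s['joint_pos'];print(s['ee_pos'],s['orientation'].round(3).tolist(),s['contact_force'])
cv2.imwrite("pics/w29.png",im);pickle.dump((cm,s),open("pics/w29.pkl","wb"))
cv2.imwrite("pics/w29c.png",cv2.resize(im[170:290,205:415],None,fx=3.6,fy=5,interpolation=cv2.INTER_CUBIC))
cv2.imwrite("pics/s29.png",cv2.resize(imaging.get_image("side")[:,:,::-1][240:350,190:320],None,fx=6,fy=5))
E
```

```text
[0.56036141 0.07447311 0.04997028] [[0.335, -0.94, 0.067], [-0.941, -0.338, -0.033], [0.054, -0.052, -0.997]] [ 0.26305261 -0.72087369 -1.44359388]
```

View pics/w29c.png

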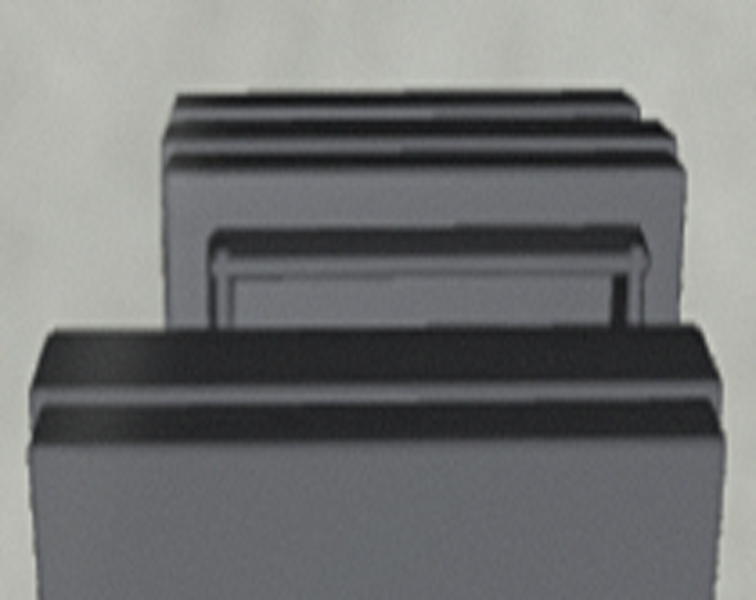

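View pics/s29.png

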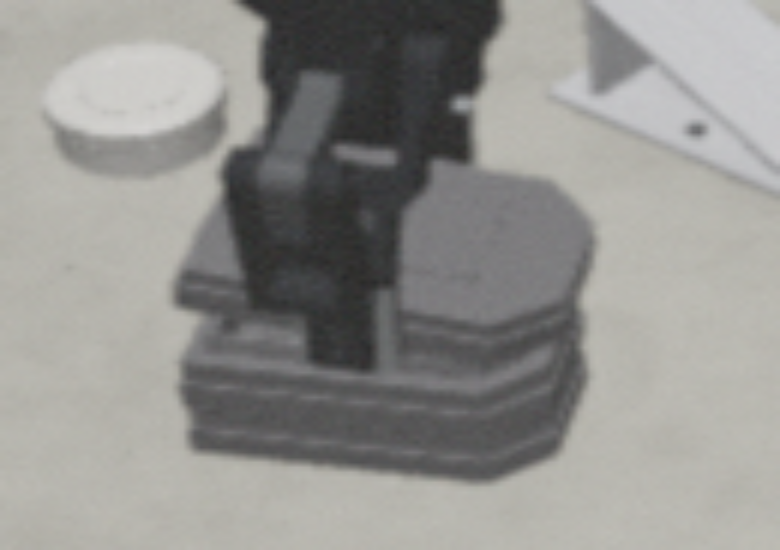

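```bash
python3 - <<'E'
from m import *
cm,s=pickle.load(open("pics/w29.pkl","rb"))
loc(cm,'tray ledge',[(250.8,198.5),(392.8,199)],.028)
loc(cm,'tray should',[(250.8,203.6),(395.3,203.6)],.036)
for u in (.056,.060,.064):
  loc(cm,'cov ledge',[(213.9,249),(405,247)],.010+u)
  loc(cm,'cov top',[(213.9,258),(406.4,257)],.016+u)
E
```

```text
tray ledge 0.028 w 58.7 long 600.6 lat -123.3 -71.1
tray should 0.036 w 57.1 long 600.1 lat -123.2 -70.9
cov ledge 0.066 w 63.1 long 591.0 lat -116.3 -70.7
cov top 0.07200000000000001 w 61.0 long 589.7 lat -116.2 -71.0
cov ledge 0.06999999999999999 w 61.1 long 592.2 lat -116.0 -70.7
cov top 0.076 w 59.0 long 591.0 lat -115.9 -71.0
cov ledge 0.074 w 59.2 long 593.4 lat -115.8 -70.7
cov top 0.08 w 57.1 long 592.3 lat -115.7 -71.0
```

Request:
carry_out([
  {"tx":0.7,"ty":-0.5,"tz":0.3,"spin":0},
  {"tx":0,"ty":0,"tz":0,"spin":0},
])

```text
t: 25.78
ee_pos: [0.5693, 0.0692, 0.0488]
orientation: [[0.335, -0.94, 0.069], [-0.941, -0.338, -0.033], [0.054, -0.054, -0.997]]
contact_force: [-0.3, -0.0, -0.6]
grip_width: 0.0592
```

```bash
python3 - <<'E'
from m import *
cm=imaging.camera_model("wrist");im=imaging.get_image("wrist")[:,:,::-1];s=r.sense()
q=s['joint_pos'];print(s['ee_pos'],s['orientation'].round(3).tolist(),s['contact_force'])
cv2.imwrite("pics/w30.png",im);pickle.dump((cm,s),open("pics/w30.pkl","wb"))
cv2.imwrite("pics/w30c.png",cv2.resize(im[170:290,205:415],None,fx=3.6,fy=5,interpolation=cv2.INTER_CUBIC))
E
```

```text
[0.5690858  0.0692956  0.04885737] [[0.335, -0.94, 0.069], [-0.941, -0.338, -0.033], [0.054, -0.054, -0.997]] [ 0.44664742 -0.2827608  -1.6554269 ]
```

View pics/w30c.png

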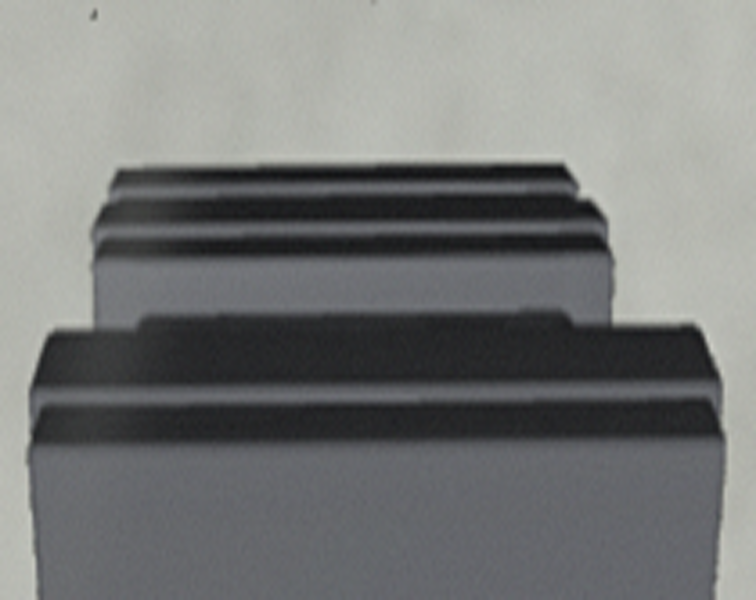

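```bash
python3 - <<'E'
from m import *
cm,s=pickle.load(open("pics/w30.pkl","rb"))
loc(cm,'tray ledge',[(230.8,215.2),(373.6,214.4)],.028)
loc(cm,'tray should',[(230.8,221),(375,220.4)],.036)
for u in (.0634,):
  loc(cm,'cov ledge',[(213.9,249),(405,247)],.010+u)
  loc(cm,'cov top',[(213.9,258),(406.4,257)],.016+u)
E
```

```text
tray ledge 0.028 w 59.0 long 601.0 lat -123.2 -70.7
tray should 0.036 w 57.0 long 600.3 lat -123.2 -70.8
cov ledge 0.07339999999999999 w 59.1 long 600.2 lat -123.8 -70.7
cov top 0.0794 w 57.0 long 599.0 lat -123.7 -71.1
```

Request:
carry_out([
  {"tx":-0.06,"ty":0.04,"tz":0.5,"spin":0},
  {"tx":0,"ty":0,"tz":0,"spin":0},
  {"tx":-0.04,"ty":0.04,"tz":0.4,"spin":0},
  {"tx":0,"ty":0,"tz":0,"spin":0},
])

```text
t: 26.32
ee_pos: [0.5685, 0.0695, 0.0392]
orientation: [[0.335, -0.94, 0.069], [-0.941, -0.338, -0.033], [0.054, -0.054, -0.997]]
contact_force: [0.0, 1.1, -1.7]
grip_width: 0.0597
```

```bash
python3 - <<'E'
from m import *
cm=imaging.camera_model("wrist");im=imaging.get_image("wrist")[:,:,::-1];s=r.sense()
q=s['joint_pos'];print(s['ee_pos'],s['orientation'].round(3).tolist(),s['contact_force'])
cv2.imwrite("pics/w31.png",im);pickle.dump((cm,s),open("pics/w31.pkl","wb"))
cv2.imwrite("pics/w31c.png",cv2.resize(im[170:290,205:415],None,fx=3.6,fy=5,interpolation=cv2.INTER_CUBIC))
cv2.imwrite("pics/s31.png",cv2.resize(imaging.get_image("side")[:,:,::-1][240:350,190:320],None,fx=6,fy=5))
E
```

```text
[0.5687771  0.06961274 0.03955583] [[0.335, -0.94, 0.07], [-0.941, -0.338, -0.033], [0.054, -0.055, -0.997]] [ 0.46561536  0.06845441 -0.49164365]
```

View pics/w31c.png

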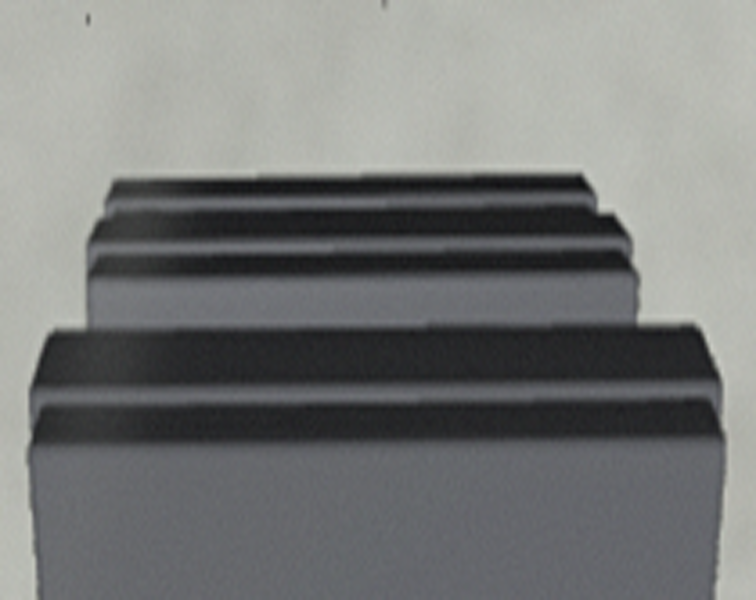

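View pics/s31.png

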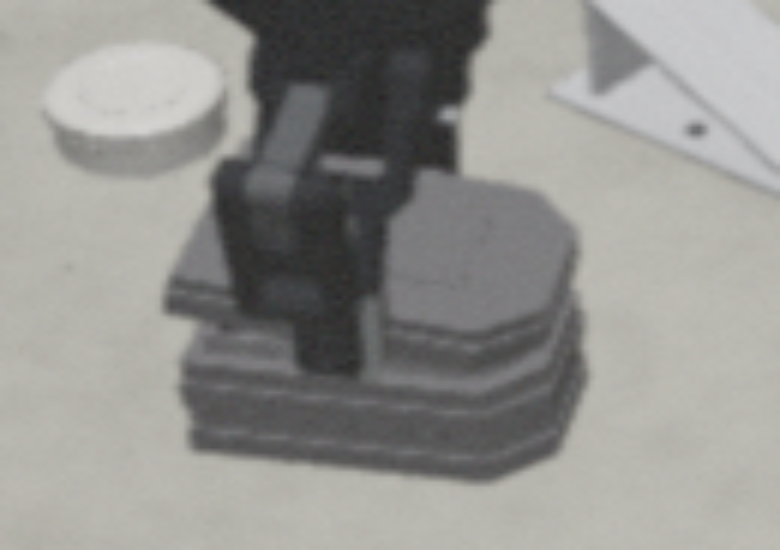

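```bash
python3 - <<'E'
from m import *
cm,s=pickle.load(open("pics/w31.pkl","rb"))
loc(cm,'tray ledge',[(229.4,218.8),(380,217.8)],.028)
loc(cm,'tray should',[(229.4,225),(382,224.4)],.036)
for u in (.0541,):
  loc(cm,'cov ledge',[(213.9,249),(405,247)],.010+u)
  loc(cm,'cov top',[(213.9,258),(406.4,257)],.016+u)
E
```

```text
tray ledge 0.028 w 58.9 long 600.9 lat -123.2 -70.7
tray should 0.036 w 56.9 long 600.2 lat -123.2 -70.9
cov ledge 0.0641 w 58.9 long 599.5 lat -123.2 -70.7
cov top 0.0701 w 56.8 long 598.4 lat -123.1 -71.1
```

Request:
carry_out([
  {"tx":-0.03,"ty":0.0,"tz":0.5,"spin":0},
  {"tx":0,"ty":0,"tz":0,"spin":0},
])

```text
t: 26.68
ee_pos: [0.5693, 0.0698, 0.0345]
orientation: [[0.335, -0.94, 0.07], [-0.941, -0.338, -0.033], [0.054, -0.055, -0.997]]
contact_force: [0.6, 0.1, -1.8]
grip_width: 0.0594
```

Request:
carry_out([
  {"tx":-0.03,"ty":0.0,"tz":0.3,"spin":0},
  {"tx":0,"ty":0,"tz":0,"spin":0},
])

```text
t: 26.92
ee_pos: [0.5701, 0.07, 0.0322]
orientation: [[0.335, -0.94, 0.071], [-0.941, -0.338, -0.033], [0.055, -0.056, -0.997]]
contact_force: [-2.1, -0.9, 0.6]
grip_width: 0.0594
```

```bash
python3 - <<'E'
from m import *
s=r.sense()
print(s['ee_pos'],s['contact_force'],s['wrist_torque'])
cv2.imwrite("pics/s32.png",cv2.resize(imaging.get_image("side")[:,:,::-1][240:350,190:320],None,fx=6,fy=5))
E
```

```text
[0.57006507 0.06999731 0.0322321 ] [-2.05591386 -0.91387228  0.62088301] [1.68550596e-04 3.29942510e-01 1.84225789e-02]
```

View pics/s32.png

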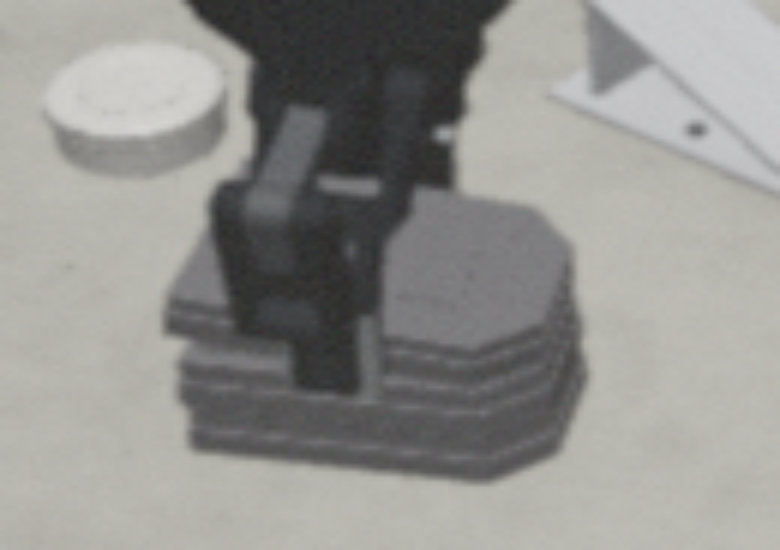

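Request:
carry_out([
  {"tx":-0.03,"ty":0.15,"tz":0.35,"spin":0},
  {"tx":0,"ty":0,"tz":0,"spin":0},
])

```text
t: 27.22
ee_pos: [0.5706, 0.0701, 0.03]
orientation: [[0.335, -0.939, 0.075], [-0.941, -0.338, -0.032], [0.055, -0.06, -0.997]]
contact_force: [-1.4, -0.4, 1.3]
grip_width: 0.0593
```

```bash
python3 - <<'E'
from m import *
s=r.sense()
print(s['ee_pos'],s['contact_force'],s['wrist_torque'])
im=imaging.get_image("wrist")[:,:,::-1]
cv2.imwrite("pics/w33c.png",cv2.resize(im[170:290,205:415],None,fx=3.6,fy=5,interpolation=cv2.INTER_CUBIC))
cv2.imwrite("pics/s33.png",cv2.resize(imaging.get_image("side")[:,:,::-1][240:350,190:320],None,fx=6,fy=5))
E
```

```text
[0.57056021 0.07007201 0.02996282] [-1.38077174 -0.35252145  1.27866932] [-0.04633581  0.29869604  0.02845687]
```

View pics/w33c.png

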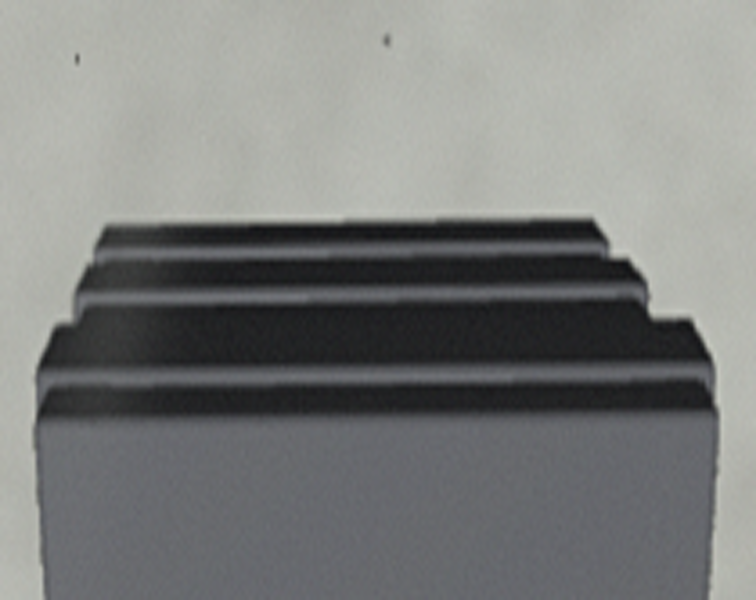

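View pics/s33.png

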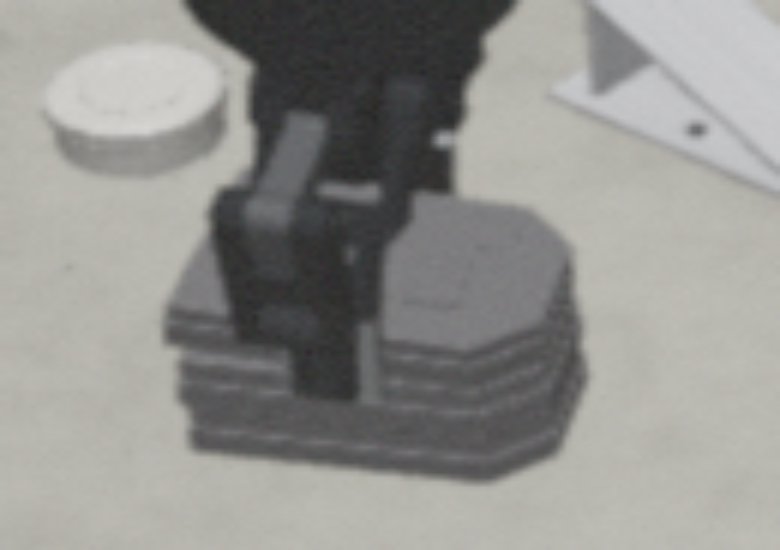

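Request:
carry_out([
  {"tx":0,"ty":0.25,"tz":-0.05,"spin":0},
  {"tx":0,"ty":0.0,"tz":0,"spin":0},
])

```text
t: 27.58
ee_pos: [0.568, 0.0692, 0.03]
orientation: [[0.335, -0.939, 0.075], [-0.941, -0.338, -0.032], [0.055, -0.06, -0.997]]
contact_force: [-0.9, 0.2, 1.8]
grip_width: 0.0594
```

```bash
python3 - <<'E'
from m import *
cm=imaging.camera_model("wrist");im=imaging.get_image("wrist")[:,:,::-1];s=r.sense()
print(s['ee_pos'],s['contact_force'],s['wrist_torque'])
pickle.dump((cm,s),open("pics/w34.pkl","wb"))
cv2.imwrite("pics/w34c.png",cv2.resize(im[170:290,205:415],None,fx=3.6,fy=5,interpolation=cv2.INTER_CUBIC))
E
```

```text
[0.56806065 0.06920991 0.0299901 ] [-0.83751505  0.16069614  0.71481996] [ 0.02293088  0.17562157 -0.04576401]
```

View pics/w34c.png

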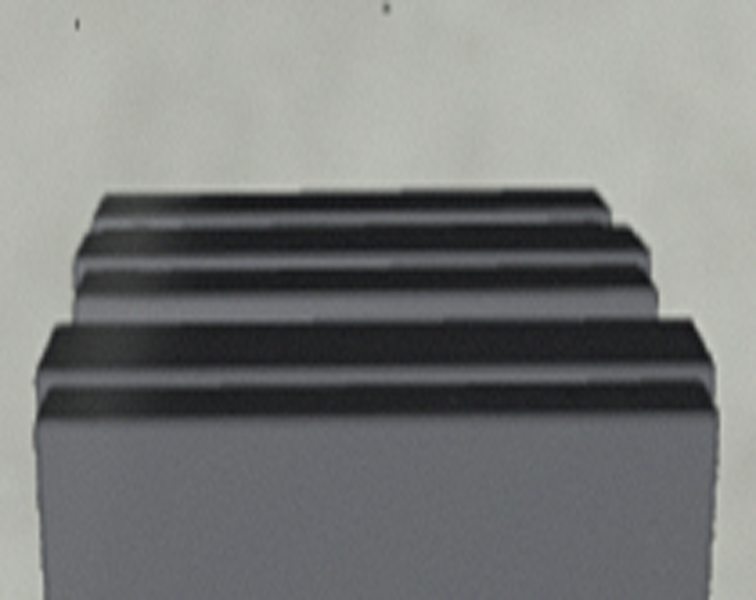

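```bash
python3 - <<'E'
from m import *
cm,s=pickle.load(open("pics/w34.pkl","rb"))
loc(cm,'tray ledge',[(225.8,223.7),(385.6,222.3)],.028)
loc(cm,'tray should',[(226,229),(387.5,228)],.036)
for u in (.038,.041,.044):
  loc(cm,'cov ledge',[(215.6,245),(403,243.6)],.010+u)
  loc(cm,'cov top',[(215.6,254),(404.2,252.4)],.016+u)
E
```

```text
tray ledge 0.028 w 59.1 long 600.6 lat -123.4 -70.6
tray should 0.036 w 56.7 long 600.5 lat -123.4 -70.8
cov ledge 0.048 w 61.0 long 598.1 lat -123.7 -70.9
cov top 0.054 w 58.9 long 596.9 lat -123.6 -70.9
cov ledge 0.051000000000000004 w 59.6 long 598.9 lat -123.5 -70.9
cov top 0.057 w 57.4 long 597.8 lat -123.4 -70.9
cov ledge 0.054 w 58.1 long 599.8 lat -123.4 -70.9
cov top 0.06 w 56.0 long 598.7 lat -123.2 -70.9
```

Request:
carry_out([
  {"tx":0,"ty":0.05,"tz":0.35,"spin":0},
])

```text
t: 27.75
ee_pos: [0.5687, 0.0693, 0.0272]
orientation: [[0.334, -0.939, 0.077], [-0.941, -0.337, -0.031], [0.055, -0.062, -0.997]]
contact_force: [-0.3, 2.8, 8.9]
grip_width: 0.0594
```

```bash
python3 - <<'E'
from m import *
cm=imaging.camera_model("wrist");im=imaging.get_image("wrist")[:,:,::-1];s=r.sense()
print(s['ee_pos'],s['contact_force'],s['wrist_torque'])
pickle.dump((cm,s),open("pics/w35.pkl","wb"))
a=cv2.resize(im[170:290,205:415],None,fx=2.7,fy=4,interpolation=cv2.INTER_CUBIC)
cv2.imwrite("pics/w35c.png",a)
cv2.imwrite("pics/s35.png",cv2.resize(imaging.get_image("side")[:,:,::-1][240:350,190:320],None,fx=6,fy=5))
E
```

```text
[0.56879388 0.06931788 0.02703451] [-0.21423645  0.65128663  6.38088559] [0.31428912 0.25161351 0.00836474]
```

View pics/w35c.png

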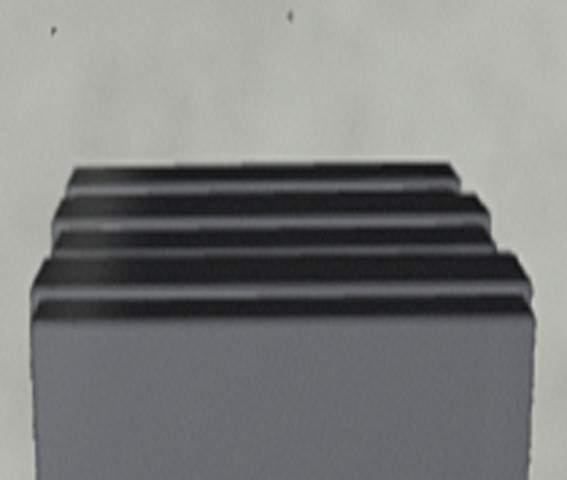

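View pics/s35.png

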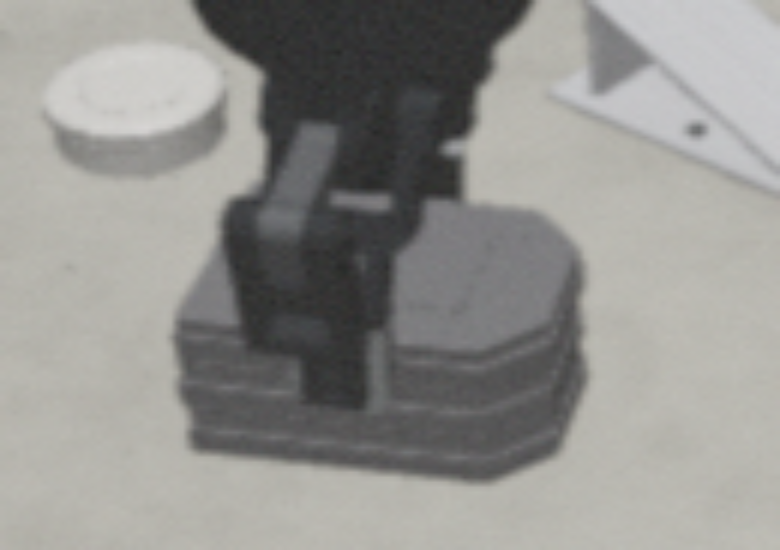

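Request:
carry_out([
  {"tx":0,"ty":0.03,"tz":0.15,"spin":0},
])

```text
t: 27.98
ee_pos: [0.569, 0.0694, 0.0266]
orientation: [[0.334, -0.939, 0.077], [-0.941, -0.337, -0.031], [0.055, -0.062, -0.997]]
contact_force: [-5.8, 0.3, 15.6]
grip_width: 0.0593
```

```bash
python3 - <<'E'
from m import *
cm=imaging.camera_model("wrist");im=imaging.get_image("wrist")[:,:,::-1];s=r.sense()
print(s['ee_pos'],s['contact_force'],s['wrist_torque'])
a=cv2.resize(im[170:290,205:415],None,fx=2.7,fy=4,interpolation=cv2.INTER_CUBIC)
cv2.imwrite("pics/w36c.png",a)
cv2.imwrite("pics/s36.png",cv2.resize(imaging.get_image("side")[:,:,::-1][240:350,190:320],None,fx=6,fy=5))
E
```

```text
[0.56896905 0.06936792 0.02670494] [-3.59878245  1.17845627  9.60924051] [0.32186901 0.74412889 0.05821166]
```

View pics/w36c.png

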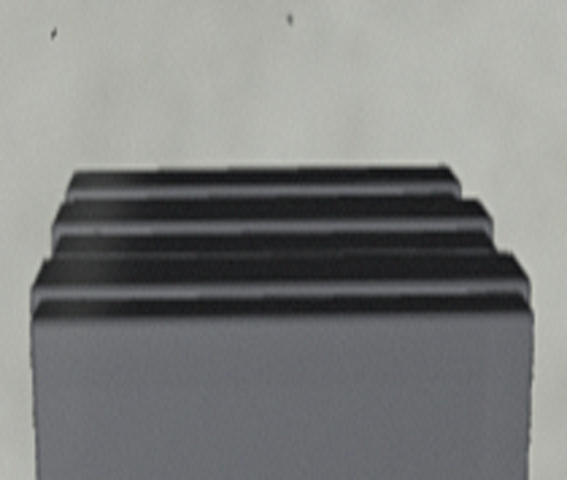

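View pics/s36.png

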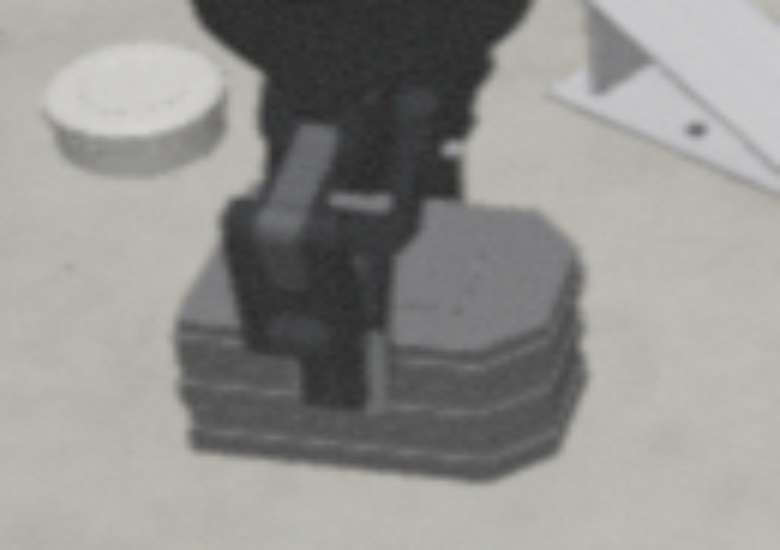

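Request:
carry_out([
  {"tx":0,"ty":0,"tz":0,"spin":0},
  {"tx":0,"ty":0,"tz":0,"spin":0},
  {"tx":0,"ty":0,"tz":0,"spin":0},
], hand=0.9)

```text
t: 28.45
ee_pos: [0.5681, 0.0691, 0.0256]
orientation: [[0.334, -0.939, 0.076], [-0.941, -0.337, -0.031], [0.055, -0.061, -0.997]]
contact_force: [0.6, 0.2, 0.1]
grip_width: 0.0766
```

Request:
carry_out([
  {"tx":0,"ty":0,"tz":-2.5,"spin":0},
  {"tx":0,"ty":0,"tz":-4.5,"spin":0},
  {"tx":0,"ty":0,"tz":-4.5,"spin":0},
  {"tx":0,"ty":-4.0,"tz":0,"spin":0},
  {"tx":0,"ty":0,"tz":0,"spin":0},
], hand=1)

```text
t: 29.08
ee_pos: [0.5956, 0.086, 0.1436]
orientation: [[0.334, -0.94, 0.072], [-0.941, -0.337, -0.032], [0.054, -0.057, -0.997]]
contact_force: [0.1, -0.1, -0.6]
grip_width: 0.0856
```

```bash
python3 - <<'E'
from m import *
cm=imaging.camera_model("wrist");im=imaging.get_image("wrist")[:,:,::-1];s=r.sense()
print(s['t'],s['ee_pos'],s['contact_force'])
cv2.imwrite("pics/w37.png",im);pickle.dump((cm,s),open("pics/w37.pkl","wb"))
cv2.imwrite("pics/s37.png",cv2.resize(imaging.get_image("side")[:,:,::-1][240:350,190:320],None,fx=6,fy=5))
E
```

```text
29.125 [0.59427452 0.08562948 0.14330135] [-0.56994469 -0.61607219 -0.48630427]
```

View pics/w37.png

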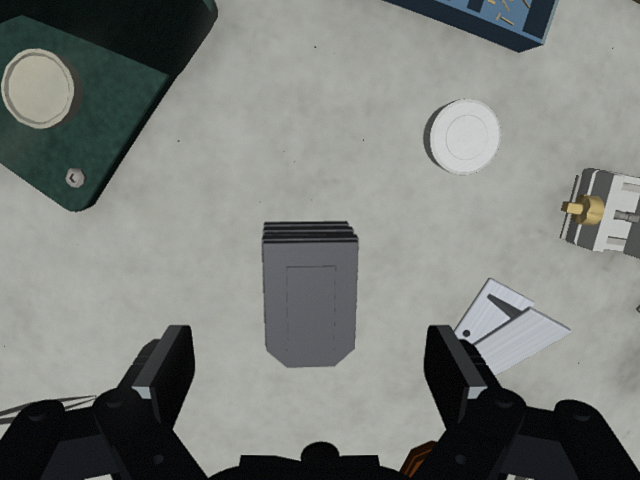

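View pics/s37.png

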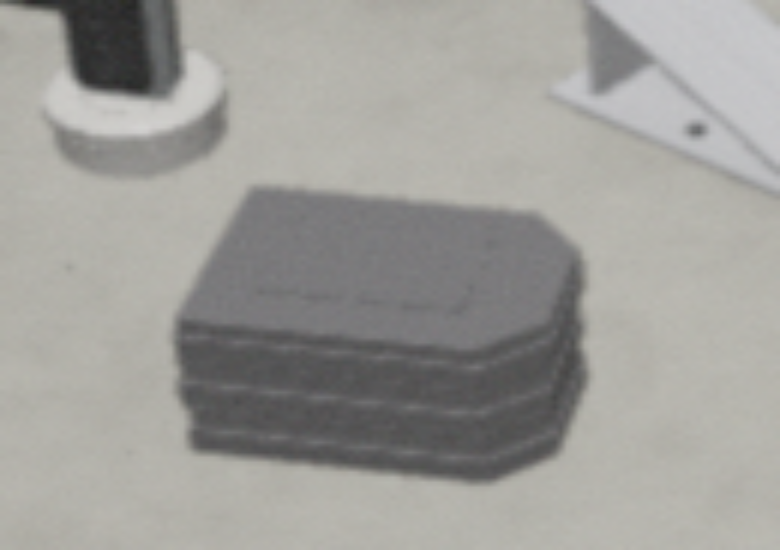

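```bash
python3 - <<'E'
from m import *
cm,s=pickle.load(open("pics/w37.pkl","rb"));cs=imaging.camera_model("side")
for a,b in [((264,241),(220,304)),((357,241),(231.7,277.2)),((266,349),(271.2,310.4)),((355,349),(280,282.8))]:
    print(tri([cm,cs],[a,b]).round(4))
# base shift: side front bottom edges before/after
x=cv2.imread("pics/side0.png");
y=imaging.get_image("side")[:,:,::-1]
cv2.imwrite("pics/cmp.png",np.hstack([cv2.resize(i[270:350,200:310],None,fx=3.6,fy=5) for i in (x,y)]))
cv2.imwrite("pics/full.png",y)
E
```

```text
[0.5967 0.1093 0.0484]
[0.6157 0.0567 0.0503]
[0.527  0.0854 0.0488]
[0.5467 0.0313 0.0503]
```

View pics/cmp.png

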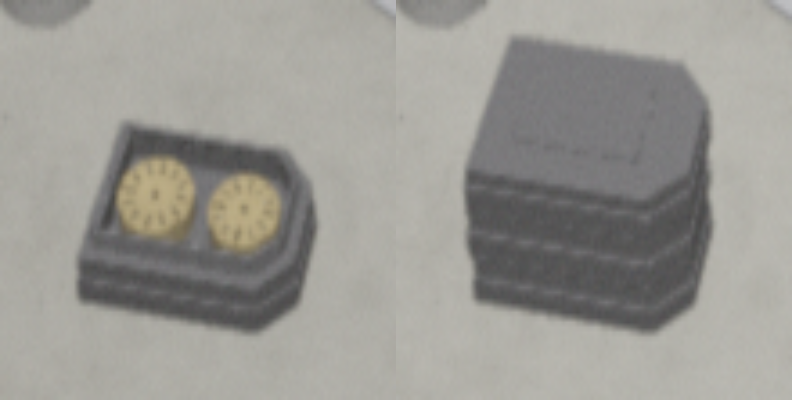

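View pics/full.png

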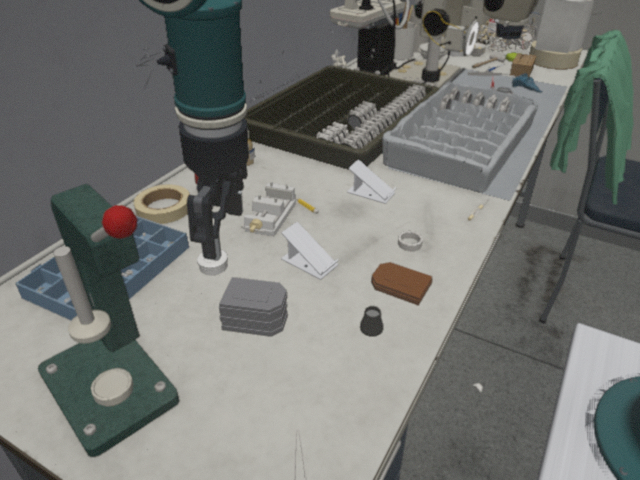

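```bash
python3 - <<'E'
from workcell import r
print(r.close_job())
E
```

```text
the job is handed in; nothing more can be done
None
```

The empty tray now sits on the loaded tray and the cover sits on top, with the cut-off corners matched each time. I handed the job in at about 29 s.

**How I did it:**
- I took the tray off its stand, pressed it level on open bench, re-gripped it and lowered it onto the loaded tray.
- I carried the cover across, pressed it nearly level on the bench, and let it pivot flat as it seated on the tray.

**Last checks:**
- The four cover-top corners triangulated at 48–50 mm and nearly even. The nominal height is 52 mm, so they read 2–4 mm low, against a calibration of about 2 mm. A skirt resting on a rim would have read near 58 mm.
- The side view shows even bands between the layers.
- The loaded tray looks unmoved in the before and after views, and the other bench items look to be where they stood.
- The gripper was open and clear of everything at the hand-in.

**What did not go cleanly:**
- The tool drifted up to about 4–5 degrees out of vertical during the moves.
- I read a wrist force of about 43 N once while pressing the cover on the bench, with the fingertips down. I also read about 33 N once while seating the tray.
- The cover was still about 5 degrees off level after the bench press, so I finished levelling it on the stack rather than let it drop.

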